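# Tip a few castor blocks out of a picking bin into the kit tray

## Task

Tip a few castor blocks, two to four of them, from their picking bin into the kit tray in front of it: take the bin by the rim at its back, tilt it partway forward over its front edge until the first block slides, hold it about there while a few slide out into the tray, then lower the bin flat onto its shelf where it was and let go. Leave the other blocks in the bin, do not touch the blocks with the gripper, and leave the tray and the things standing around it in place.

Things in the scene. Friction and masses are not known exactly. Their poses are not given: they have to be found in the camera images.
- block_bin: blue plastic picking bin that holds the black blocks, the only thing to handle; 0.28 kg empty, 0.8 kg full. Origin at the centre of its underside (base 220 x 112 mm), z up, front towards own -x. It stands on a fixed steel shelf 50 mm above the bench. Inner floor 18 mm above the origin. Tilted slowly, the upper blocks start to slide at 11 to 31 degrees (friction differs much each time).
- bin_rim (a point): middle of the top of the grip rim on the bin's back wall, at (110, 0, 106) mm from block_bin's origin. The rim is 12 mm thick along the bin's x, 84 mm wide along y and reaches 26 mm down from this point; pinch it from above with the fingers closing along the bin's x. The wall below it is 4 mm thick. Inside the bin it has 60 mm free in front of it above the lower layer, whose top is 62 mm below this point.
- bin_edge (a point): middle of the bin's front bottom edge, at (-110, 0, 0) mm from block_bin's origin: the edge it is tilted over (about an axis along the bin's y, back going up). The shelf's front is turned up 6 mm, 2 to 6 mm ahead of this edge, and keeps the bin from sliding off.
- bin_lip (a point): middle of the front lip over which the blocks leave, at (-131, 0, 30) mm from block_bin's origin; the bin's front slopes up and forward from the floor to it at 30 degrees. After the first slip the three upper blocks leave within about 2 s at a steady angle; tilted some 8 degrees further or more, the lower layer pours out too.
- bin_mid (a point): middle of the bin's inside, at (-10, 0, 50) mm from block_bin's origin; a block whose centre is within 122 mm of it is in the bin.
- tray_mid (a point): centre of the mouth of the kit tray, 42 mm above kit_tray's origin; a block whose centre is within 100 mm of it is in the tray.
- kit_tray: the grey open tray on the bench in front of block_bin, which is to receive the blocks: 190 (own x) x 180 (own y) x 42 mm high, walls and floor 4 mm, 0.6 kg, loose; origin at the centre of its underside. Its +x wall is close in front of the shelf.
- wheel_bin: a second bin of the same shape on the same shelf beside block_bin, full of round castor wheels, 0.75 kg, loose: leave it alone. Its side is 13 mm from block_bin's side. Origin and axes as for block_bin.
- spanner: a steel spanner about 190 mm long lying on the bench to the robot's left: leave it alone. Origin at the middle of its underside.
- castor: a swivel castor standing on its 95 x 70 mm plate, wheel up, about 115 mm high, on the bench to the robot's right: leave it alone. Origin at the centre of its underside.
- block0: one of seven alike castor packing blocks: flat black nylon, 50 mm (own x) by 90 mm (own y) by 26 mm (own z), 75 g, four small steel bushes; origin at its centre. All start lying flat in block_bin, long side across it, four on the floor and three on top of them; this one starts in the lower layer, at the front.
- block1: one of seven alike castor packing blocks: flat black nylon, 50 mm (own x) by 90 mm (own y) by 26 mm (own z), 75 g, four small steel bushes; origin at its centre. All start lying flat in block_bin, long side across it, four on the floor and three on top of them; this one starts in the lower layer, second from the front.
- block2: one of seven alike castor packing blocks: flat black nylon, 50 mm (own x) by 90 mm (own y) by 26 mm (own z), 75 g, four small steel bushes; origin at its centre. All start lying flat in block_bin, long side across it, four on the floor and three on top of them; this one starts in the lower layer, third from the front.
- block3: one of seven alike castor packing blocks: flat black nylon, 50 mm (own x) by 90 mm (own y) by 26 mm (own z), 75 g, four small steel bushes; origin at its centre. All start lying flat in block_bin, long side across it, four on the floor and three on top of them; this one starts in the lower layer, at the back.
- block4: one of seven alike castor packing blocks: flat black nylon, 50 mm (own x) by 90 mm (own y) by 26 mm (own z), 75 g, four small steel bushes; origin at its centre. All start lying flat in block_bin, long side across it, four on the floor and three on top of them; this one starts in the upper layer, at the front, its front face some 13 mm behind the lip.
- block5: one of seven alike castor packing blocks: flat black nylon, 50 mm (own x) by 90 mm (own y) by 26 mm (own z), 75 g, four small steel bushes; origin at its centre. All start lying flat in block_bin, long side across it, four on the floor and three on top of them; this one starts in the upper layer, in the middle.
- block6: one of seven alike castor packing blocks: flat black nylon, 50 mm (own x) by 90 mm (own y) by 26 mm (own z), 75 g, four small steel bushes; origin at its centre. All start lying flat in block_bin, long side across it, four on the floor and three on top of them; this one starts in the upper layer, at the back.
There are look-alikes about, which are no part of the job. What is shaped like the block6 but orange or turquoise is not meant.

How it is judged:
By the outcome, as a careful person would: the job done as asked, in the order asked, and still so for the second after the job is handed in, with the robot touching nothing.
It also fails if it takes over 61 s, if anything falls off the work surface, if the arm or the gripper's body presses on something with over 40 N, if the wrist force passes 120 N, or if a joint passes its speed limit or range.

## Robot

A 6-joint arm with a two-finger parallel gripper is mounted at the origin on the work surface. World frame = base frame: x ahead of the robot, y to its left, z up, the work surface at z = 0. Lengths are in mm, angles in degrees, forces in N, time in s.
With the tool pointing down it reaches from about 350 to 775 mm from the base axis. Payload 5.5 kg.
Tool frame: the origin (TCP) lies between the finger pads; the fingertips stand r.tip_reach ahead of it and the grasp point (between the pads) lies 5 mm behind it (r.tip_reach is the distance from the TCP to the fingertips, in mm); z points along the fingers, y is the direction in which the jaws open and shut (so a half turn about z gives the same grasp; the last joint's range is limited). The gripper opens to 85 mm and grips with 20 to 120 N. Pads are 22 mm wide; open, the fingers measure 114 mm over their backs; the gripper's body (76 mm by 85 mm) begins 54 mm behind the grasp point. The pads swing forward as they close: fully open they stand 13 mm farther back than shut.
Start: joints at [-72.17, 17.945, 2.641, 74.691, 0, 82.002], TCP at [250.521, -517.6, 245.323] pointing down, gripper open.
Joint ranges: [-158.12, 158.12], [-49.38, 96.58], [-58.88, 72.47], [-126.05, 133.96], [-84.25, 85.87], [-180, 180]. Speed limits (degrees/s): [147.25, 147.25, 180, 180, 180, 180].

## Interface

Orientations are given as [roll, pitch, yaw] about the fixed x, y, z axes, in that order (R = Rz(yaw) Ry(pitch) Rx(roll)).
In Python, from station import r, get_image, get_calibration gives the robot as it stands.
- The arm moves only by the shell command python3 -m inch 'ROWS' [FORCE]. ROWS is JSON, a list of rows, each an object with "slide": the shift along the tool's x, y, z each as a share of 50 mm, from -1 to 1, a list of three; "dr": the turn, a rotation vector about the tool's x, y, z each as a share of 0.1 rad, from -1 to 1, a list of three; "claw": the gripper command: -1 is shut, 1 is fully open, values between are in proportion. In form: [{"slide": [x, y, z], "dr": [rx, ry, rz], "claw": claw}, ...]. A call has 1 to 12 rows; each row shifts and turns the commanded pose from where the row before left it, along the tool's axes as they then stand; what a row does not reach is not made up. A row lasts 1/8 s, in which the tool goes at most 62.5 mm and 10.7 degrees, less where a joint would pass 70% of its speed; a pose out of reach is approached as far as the arm can. A call with a number of a shift or a turn outside -1 to 1 is refused whole. A call with a gripper value outside its range is refused whole. The fingers move at their own pace and stop on an object; FORCE is the grip in N (left out, the last holds). Time passes only in rows, so rows that do not move let the fingers close. It gives the time, the measured TCP pose, the force and the opening at its end, in the units of the state.
- r.read_state(): the state, without advancing time (a new reading comes with each control period).
- get_image(name): name is "side" or "top" or "wrist"; returns (picture, depth): 384x512x3 uint8, red, green, blue; 384x512 float32, mm along the optical axis (not along the pixel's ray), 0 where there is no reading.
- get_calibration(name): a dict with "camera_matrix" (3x3 intrinsics, pixels), "pose" (4x4, takes a point from camera to world coordinates). Camera axes: x right, y up, looking along -z (the intrinsics and any distortion apply to the point x, -y, -z); pixel columns grow to the right and rows downward; lengths in mm; the calibration is good to about 2 mm. A picture is of the moment at which its call begins: read the wrist's pose just before it. get_calibration takes no time and is no camera call; for the wrist camera it gives the pose at the moment of the call.
- r.hand_in(): hands the job in, once; it reports no verdict.
The state is a dict: "time": time; "joint_pos": joint angles; "joint_vel": joint speeds; "tau": joint torques, N m; "tcp_pos": TCP position; "tcp_rot": TCP orientation; "ft_force": force on the tool from outside, world axes, zero at the start; "wrist_torque": the same for the moment, N m; "grip_width": finger opening in mm.
Only numpy, scipy, OpenCV 4.12 (cv2) and the standard library are available. Lean on these libraries where they do the work, as an engineer would, in place of code of your own. Each camera call takes 0.05 s, during which the arm holds its last target.

## Working session

There is one attempt and no reset: what is moved stays moved. The work goes in short steps, Python scripts to look and compute and a shell command to move; the robot and the scene stay as the last step left them, time stands still between calls to the robot, and variables do not carry over. Pictures are saved under pics/ and viewed, and the job is handed in when it is done.

```bash
mkdir -p pics; ls
cat > h.py <<'E'
import numpy as np, cv2
from station import r, get_image, get_calibration
def save(name,tag):
    im,d=get_image(name); cv2.imwrite(f'pics/{tag}.png',im[:,:,::-1]); np.save(f'pics/{tag}.npy',d); c=get_calibration(name)
    np.savez(f'pics/{tag}.npz',K=c['camera_matrix'],T=c['pose']); return im,d
def P(tag,u,v,w=1):
    d=np.load(f'pics/{tag}.npy'); c=np.load(f'pics/{tag}.npz'); K=c['K'];T=c['T']
    z=d[int(v)-w:int(v)+w+1,int(u)-w:int(u)+w+1]; z=np.median(z[z>0])
    p=np.array([(u-K[0,2])/K[0,0]*z,-(v-K[1,2])/K[1,1]*z,-z,1]); return (np.array(T)@p)[:3].round(1)
E
python3 - <<'E'
from h import *
for n in('top','side'): save(n,n+'0'); print(get_calibration(n))
print(r.read_state(), r.tip_reach)
E
```

```text
pics
{'camera_matrix': array([[375.98374403,   0.        , 258.63046565],
       [  0.        , 375.98374403, 189.07048759],
       [  0.        ,   0.        ,   1.        ]]), 'pose': array([[ 1.31508688e-02,  9.86954683e-01, -1.60460301e-01,
         4.69012626e+02],
       [-9.99825131e-01,  1.51130034e-02,  1.10138169e-02,
         1.48281643e+01],
       [ 1.32951753e-02,  1.60287401e-01,  9.86980845e-01,
         1.10727882e+03],
       [ 0.00000000e+00,  0.00000000e+00,  0.00000000e+00,
         1.00000000e+00]])}
{'camera_matrix': array([[426.52747957,   0.        , 255.25025831],
       [  0.        , 426.52747957, 186.31646395],
       [  0.        ,   0.        ,   1.        ]]), 'pose': array([[ 9.40648617e-01,  2.14174164e-01, -2.63267177e-01,
         3.23219218e+02],
       [-3.39101368e-01,  5.61582364e-01, -7.54742016e-01,
        -9.00832320e+02],
       [-1.38000367e-02,  7.99221293e-01,  6.00878426e-01,
         8.33485969e+02],
       [ 0.00000000e+00,  0.00000000e+00,  0.00000000e+00,
         1.00000000e+00]])}
{'time': 0.1, 'joint_pos': array([-7.21697284e+01,  1.79859044e+01,  2.58460515e+00,  7.46897907e+01,
       -1.15308710e-03,  8.20020018e+01]), 'joint_vel': array([ 0.08098143, -0.10301089,  0.08568271, -0.02981786, -0.14671956,
        0.09217284]), 'tau': array([ 2.39486166e-03, -4.81726205e+01,  2.99243796e+01,  1.27654412e-02,
       -2.04221155e-04, -5.14169528e-06]), 'tcp_pos': array([ 250.37464518, -517.16270789,  244.51193262]), 'tcp_rot': array([-1.79909636e+02, -1.15322499e-02,  2.58282617e+01]), 'ft_force': array([-0.60698828, -0.15376057, -0.32912077]), 'wrist_torque': array([-0.03244358,  0.03184625, -0.07062993]), 'grip_width': 85.17340753012509} 14.0
```

View pics/top0.png

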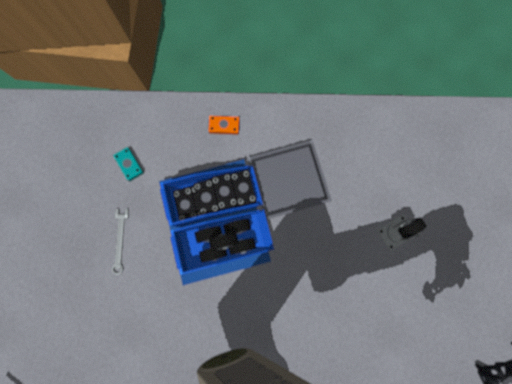

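View pics/side0.png

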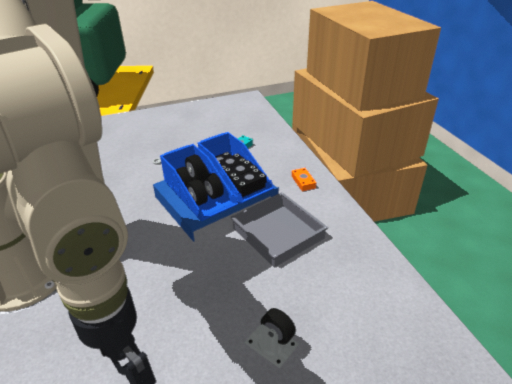

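The top view shows the block bin (upper, ~165–262, 165–220), the wheel bin below it, and the tray to the right. I'll enlarge the crops next.

Run:
```python
import cv2
im=cv2.imread('pics/top0.png')[130:300,140:340]; cv2.imwrite('pics/top0c.png',cv2.resize(im,None,fx=4,fy=3.5294,interpolation=cv2.INTER_CUBIC))
im=cv2.imread('pics/side0.png')[120:270,140:340]; cv2.imwrite('pics/side0c.png',cv2.resize(im,None,fx=4,fy=4,interpolation=cv2.INTER_CUBIC))
```

```text
(no output)
```

View pics/top0c.png

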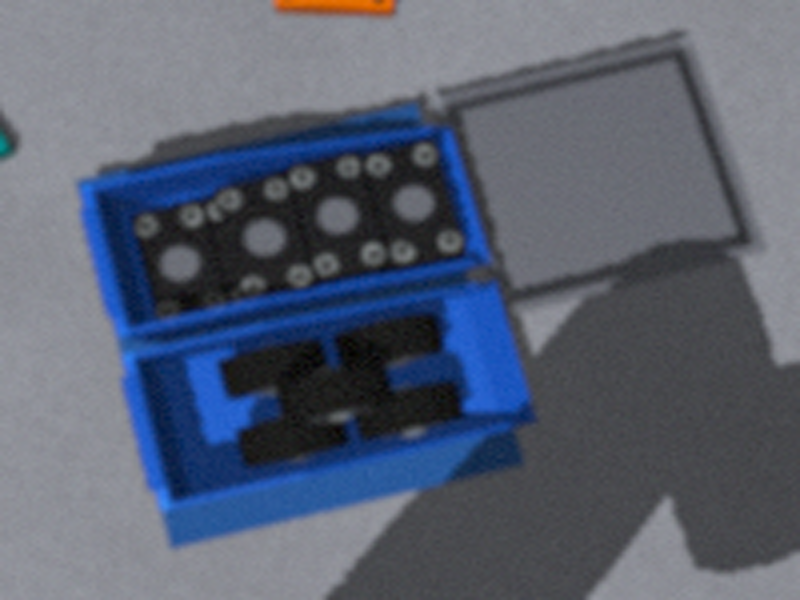

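View pics/side0c.png

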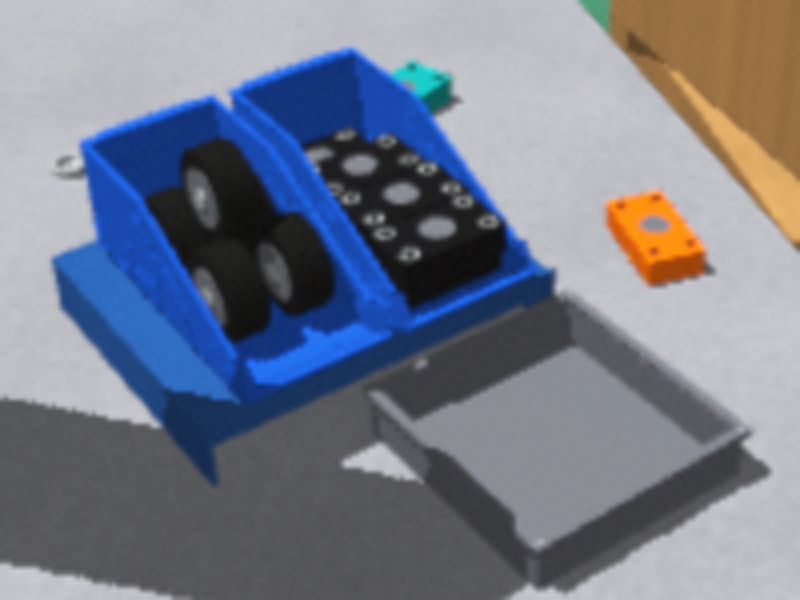

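```bash
cat >> h.py <<'E'
def cloud(tag):
    d=np.load(f'pics/{tag}.npy'); c=np.load(f'pics/{tag}.npz'); K=c['K'];T=c['T']
    v,u=np.indices(d.shape); p=np.stack([(u-K[0,2])/K[0,0]*d,-(v-K[1,2])/K[1,1]*d,-d],-1)
    return p@T[:3,:3].T+T[:3,3], d
E
python3 - <<'E'
from h import *
W,d=cloud('top0')
print('bench z',P('top0',60,200),P('top0',300,300))
for t,lst in {'top0':[(230,200),(208,180),(290,180),(262,200)]}.items():
    for q in lst: print(q,P(t,*q))
for t in('top0','side0'):
    W,d=cloud(t); im=cv2.imread(f'pics/{t}.png').astype(int)
    m=(d>0)&(W[...,2]>140)&(W[...,2]<175)&(im[...,0]>im[...,2]+50)&(W[...,0]>350)&(W[...,0]<600)&(abs(W[...,1]-150)<200)
    q=W[m]; print(t,len(q)); vv,uu=np.nonzero(m)
    o=np.argsort(q[:,0])
    for i in o[::max(1,len(o)//40)]: print(uu[i],vv[i],q[i].round(0))
E
```

```text
bench z [ 6.075e+02  5.881e+02 -6.000e-01] [ 330.5 -119.6    0.6]
(230, 200) [598.9  79.1 120.9]
(208, 180) [652.5 139.5 117.3]
(290, 180) [676.8 -90.6   6.3]
(262, 200) [610.7  -7.1  42.2]
top0 671
180 274 [408. 196. 154.]
185 272 [414. 183. 156.]
179 270 [418. 199. 152.]
197 269 [421. 154. 155.]
205 268 [424. 134. 157.]
177 266 [428. 204. 155.]
211 265 [431. 120. 154.]
214 264 [434. 112. 158.]
179 262 [437. 200. 154.]
228 261 [441.  79. 142.]
175 258 [447. 210. 155.]
177 256 [452. 205. 157.]
175 253 [459. 210. 157.]
174 250 [467. 213. 156.]
177 248 [472. 207. 151.]
175 245 [479. 211. 159.]
172 242 [486. 219. 157.]
175 240 [492. 213. 152.]
171 237 [499. 222. 155.]
171 233 [509. 223. 156.]
177 230 [516. 207. 158.]
181 228 [522. 198. 156.]
192 227 [525. 172. 144.]
198 225 [530. 156. 157.]
201 224 [532. 148. 158.]
174 223 [534. 217. 154.]
178 222 [536. 206. 158.]
210 222 [538. 126. 150.]
209 221 [540. 129. 151.]
185 220 [542. 189. 153.]
171 219 [544. 226. 150.]
192 218 [547. 172. 156.]
171 217 [550. 227. 144.]
171 216 [553. 228. 143.]
207 215 [556. 134. 153.]
209 214 [559. 130. 147.]
2
[... 533 characters left out ...]

181 152 [474. 211. 142.]
183 150 [481. 207. 150.]
185 148 [488. 210. 154.]
187 146 [496. 216. 156.]
190 150 [503. 215. 140.]
192 147 [511. 219. 147.]
195 149 [518. 210. 144.]
196 146 [522. 210. 154.]
200 151 [526. 176. 155.]
202 152 [531. 171. 153.]
204 156 [532. 155. 148.]
205 155 [535. 150. 154.]
200 143 [537. 220. 155.]
200 142 [539. 229. 153.]
210 162 [541. 118. 147.]
209 158 [543. 137. 149.]
211 162 [544. 121. 145.]
213 165 [547. 110. 141.]
209 152 [550. 160. 155.]
211 155 [553. 151. 149.]
205 141 [555. 230. 153.]
215 159 [558. 126. 149.]
216 159 [561. 127. 147.]
219 163 [566. 113. 141.]
210 137 [575. 242. 156.]
213 141 [581. 235. 144.]
215 140 [590. 242. 142.]
217 136 [597. 242. 155.]
```

```bash
cat >> h.py <<'E'
def ray(tag,u,v,z):
    c=np.load(f'pics/{tag}.npz'); K=c['K'];T=c['T']
    d=T[:3,:3]@np.array([(u-K[0,2])/K[0,0],-(v-K[1,2])/K[1,1],-1]); s=(z-T[2,3])/d[2]; return (T[:3,3]+s*d).round(1)
E
python3 - <<'E'
from h import *
c=lambda u,v:(140+u/4-.375,130+v/3.5294-.36)
for n,q,z in [('far back corner',(80,183),156),('near back corner',(124,345),156),('wheel far back',(125,365),156),('wheel near back',(165,500),156),('bush1',(147,225),121),('bush2',(425,155),121),('bush3',(168,308),121),('bush4',(450,241),121),('lip far',(445,128),80),('lip near',(490,262),80),('tray c1',(440,95),42),('tray c2',(687,40),42),('tray c3',(752,243),42),('tray c4',(513,296),42)]:
    print(n,c(*q),ray('top0',*c(*q),z))
E
```

```text
far back corner (159.625, 181.49017283390944) [639.5 258.2 156. ]
near back corner (170.625, 227.39032583441946) [522.7 224.2 156. ]
wheel far back (170.875, 233.05701139003796) [508.5 222.8 156. ]
wheel near back (180.875, 271.30713889046297) [415.1 193.5 156. ]
bush1 (176.375, 193.39021250070832) [614.5 221.2 121. ]
bush2 (245.875, 173.5568130560435) [670.9  38.5 121. ]
bush3 (181.625, 216.90695755652519) [552.4 204.5 121. ]
bush4 (252.125, 197.92356094520312) [605.4  20.7 121. ]
lip far (250.875, 165.90678755595852) [701.3  25.9  80. ]
lip near (262.125, 203.8735807786026) [594.9  -6.8  80. ]
tray c1 (249.625, 156.55675638918797) [737.7  30.4  42. ]
tray c2 (311.375, 140.97337111123701) [ 787.7 -150.1   42. ]
tray c3 (327.625, 198.490229500765) [ 617.9 -195.2   42. ]
tray c4 (267.875, 213.50694622315405) [572.3 -24.3  42. ]
```

```bash
R='{"slide":[0,0,-0.1],"dr":[0,0,-1],"claw":1}'; python3 -m inch '[{"slide":[0,0,-0.1],"dr":[0,0,-1],"claw":1},{"slide":[0,0,-0.1],"dr":[0,0,-1],"claw":1},{"slide":[0,0,-0.1],"dr":[0,0,-1],"claw":1},{"slide":[0,0,-0.1],"dr":[0,0,-1],"claw":1},{"slide":[0,0,-0.1],"dr":[0,0,-1],"claw":1},{"slide":[0,0,-0.1],"dr":[0,0,-1],"claw":1},{"slide":[0,0,-0.1],"dr":[0,0,-1],"claw":1},{"slide":[0,0,-0.1],"dr":[0,0,-1],"claw":1},{"slide":[0,0,-0.1],"dr":[0,0,-1],"claw":1},{"slide":[0,0,-0.1],"dr":[0,0,-1],"claw":1},{"slide":[0,0,0],"dr":[0,0,-1],"claw":1},{"slide":[0,0,0],"dr":[0,0,-1],"claw":1}]' 60
python3 -m inch '[{"slide":[0,0,-0.1],"dr":[0,0,-1],"claw":0.4},{"slide":[0,0,-0.1],"dr":[0,0,-1],"claw":0.4},{"slide":[0,0,-0.1],"dr":[0,0,-1],"claw":0.4},{"slide":[0,0,-0.1],"dr":[0,0,-1],"claw":0.4},{"slide":[0,0,0],"dr":[0,0,-1],"claw":0.4},{"slide":[0,0,0],"dr":[0,0,-1],"claw":0.4},{"slide":[0,0,0],"dr":[0,0,-1],"claw":0.4},{"slide":[0,0,0],"dr":[0,0,-1],"claw":0.4},{"slide":[0,0,0],"dr":[0,0,-1],"claw":0.4},{"slide":[0,0,0],"dr":[0,0,-1],"claw":0.4},{"slide":[0,0,0],"dr":[0,0,-1],"claw":0.4},{"slide":[0,0,0],"dr":[0,0,-1],"claw":0.4}]'
```

```text
time: 1.6
tcp_pos: [250.5, -517.4, 294.9]
tcp_rot: [-180.0, -0.0, 94.8]
ft_force: [-0.3, 0.4, 0.7]
grip_width: 85.2
time: 3.1
tcp_pos: [250.4, -517.4, 314.8]
tcp_rot: [180.0, -0.0, 163.5]
ft_force: [0.0, -1.2, 1.1]
grip_width: 60.0
```

```bash
python3 -m inch '[{"slide":[0,0,0],"dr":[0,0,-0.96],"claw":0.4},{"slide":[0,0,0],"dr":[0,0,-0.96],"claw":0.4},{"slide":[0,0,0],"dr":[0,0,-0.96],"claw":0.4},{"slide":[0,0,0],"dr":[0,0,-0.96],"claw":0.4},{"slide":[0,0,0],"dr":[0,0,-0.96],"claw":0.4},{"slide":[0,0,0],"dr":[0,0,-0.96],"claw":0.4},{"slide":[-0.6,0.71,0],"dr":[0,0,0],"claw":0.4},{"slide":[-0.76,0.9,0],"dr":[0,0,0],"claw":0.4},{"slide":[-0.76,0.9,0],"dr":[0,0,0],"claw":0.4},{"slide":[-0.76,0.9,0],"dr":[0,0,0],"claw":0.4},{"slide":[-0.76,0.9,0],"dr":[0,0,0],"claw":0.4},{"slide":[-0.76,0.9,0],"dr":[0,0,0],"claw":0.4}]'
```

```text
time: 4.6
tcp_pos: [388.6, -203.9, 315.1]
tcp_rot: [180.0, -0.0, -163.7]
ft_force: [0.7, 0.1, -0.5]
grip_width: 59.8
```

```bash
python3 -m inch '[{"slide":[-0.76,0.9,0],"dr":[0,0,0],"claw":0.4},{"slide":[-0.76,0.9,0],"dr":[0,0,0],"claw":0.4},{"slide":[-0.76,0.9,0],"dr":[0,0,0],"claw":0.4},{"slide":[-0.76,0.9,0],"dr":[0,0,0],"claw":0.4},{"slide":[-0.76,0.9,0],"dr":[0,0,0],"claw":0.4},{"slide":[-0.76,0.9,0],"dr":[0,0,0],"claw":0.4},{"slide":[-0.76,0.9,0],"dr":[0,0,0],"claw":0.4},{"slide":[-0.76,0.9,0],"dr":[0,0,0],"claw":0.4}]'
python3 - <<'E'
from h import *
save('wrist','w1');save('side','s1'); print(get_calibration('wrist'), r.read_state()['joint_pos'])
E
```

```text
time: 5.6
tcp_pos: [579.1, 227.2, 314.8]
tcp_rot: [-180.0, -0.0, -163.6]
ft_force: [0.1, -0.5, 0.6]
grip_width: 60.1
{'camera_matrix': array([[266.56180086,   0.        , 253.87784274],
       [  0.        , 266.56180086, 188.7476248 ],
       [  0.        ,   0.        ,   1.        ]]), 'pose': array([[-2.85810403e-01, -9.17603753e-01, -2.76253083e-01,
         5.09605004e+02],
       [ 9.58285485e-01, -2.73327956e-01, -8.35509334e-02,
         2.09749111e+02],
       [ 1.15895973e-03, -2.88609045e-01,  9.57446331e-01,
         4.40964469e+02],
       [ 0.00000000e+00,  0.00000000e+00,  0.00000000e+00,
         1.00000000e+00]])} [ 1.42412367e+01  2.35748468e+01  2.00984306e+01  8.66564409e+01
  7.19481366e-02 -2.40989890e+00]
```

View pics/w1.png

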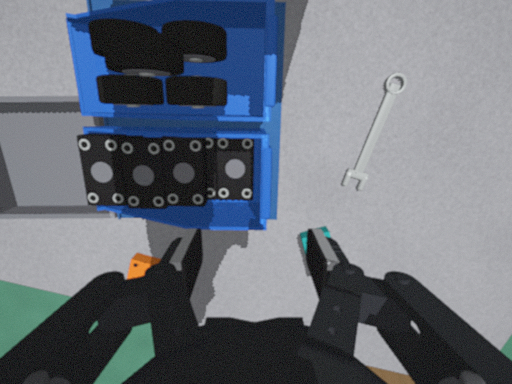

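Run:
```python
import cv2
im=cv2.imread('pics/w1.png')[100:250,180:320]; cv2.imwrite('pics/w1c.png',cv2.resize(im,None,fx=4,fy=4,interpolation=cv2.INTER_CUBIC))
from h import *
print(r.read_state()['tcp_pos'],r.read_state()['tcp_rot'])
for v in range(120,240,6):
    print(v,[P('w1',u,v,0) [2] for u in range(252,280,2)])
```

```text
[579.72482836 230.04421791 312.39308529] [ 1.79922529e+02 -1.29714378e-01 -1.63348860e+02]
120 [np.float64(152.4), np.float64(152.8), np.float64(152.9), np.float64(152.1), np.float64(152.9), np.float64(152.1), np.float64(151.9), np.float64(151.8), np.float64(152.9), np.float64(47.3), np.float64(47.3), np.float64(48.1), np.float64(47.4), np.float64(47.8)]
126 [np.float64(46.3), np.float64(47.4), np.float64(47.1), np.float64(47.2), np.float64(48.5), np.float64(46.6), np.float64(48.4), np.float64(48.4), np.float64(45.9), np.float64(47.4), np.float64(48.4), np.float64(47.9), np.float64(48.3), np.float64(47.2)]
132 [np.float64(133.5), np.float64(132.3), np.float64(130.7), np.float64(131.3), np.float64(132.5), np.float64(130.5), np.float64(130.6), np.float64(47.0), np.float64(47.3), np.float64(46.9), np.float64(49.6), np.float64(47.2), np.float64(46.4), np.float64(46.8)]
138 [np.float64(90.6), np.float64(64.0), np.float64(66.1), np.float64(66.4), np.float64(65.5), np.float64(152.5), np.float64(151.9), np.float64(153.2), np.float64(151.8), np.float64(46.7), np.float64(47.9), np.float64(47.3
[... 3539 characters left out ...]
float64(151.2), np.float64(152.2), np.float64(152.1), np.float64(-1.6), np.float64(-2.5), np.float64(-2.3), np.float64(-2.3), np.float64(-2.1), np.float64(-0.7), np.float64(-2.4)]
228 [np.float64(153.4), np.float64(153.2), np.float64(152.2), np.float64(152.6), np.float64(152.5), np.float64(153.3), np.float64(152.8), np.float64(-2.8), np.float64(-0.6), np.float64(-2.7), np.float64(-1.9), np.float64(-2.1), np.float64(-2.3), np.float64(-1.4)]
234 [np.float64(-1.5), np.float64(-1.8), np.float64(-2.9), np.float64(-1.7), np.float64(-4.3), np.float64(-0.9), np.float64(-2.4), np.float64(-2.1), np.float64(-2.4), np.float64(-3.9), np.float64(-0.8), np.float64(-3.5), np.float64(-2.0), np.float64(-2.0)]
```

View pics/w1c.png

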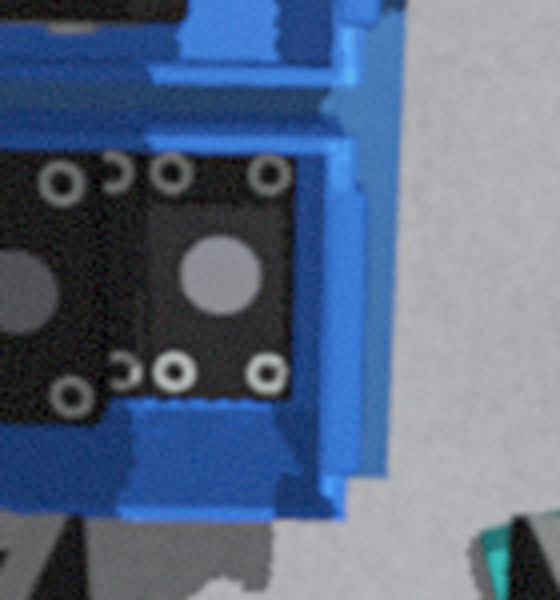

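Run:
```python
from h import *
c=lambda u,v:(180+u/4-.375,100+v/4-.375)
for n,q in [('mid',(341,332)),('outer top',(363,188)),('outer bot',(354,475)),('inner top',(326,190)),('inner bot',(319,470)),('wb rim',(358,60))]:
    print(n,ray('w1',*c(*q),153),ray('w1',*c(*q),156))
```

```text
mid [583.8 248.2 153. ] [583.1 247.8 156. ]
outer top [543.7 241.9 153. ] [543.3 241.6 156. ]
outer bot [624.2 264.7 153. ] [623.  264.1 156. ]
inner top [547.  232.5 153. ] [546.7 232.3 156. ]
inner bot [625.5 254.4 153. ] [624.3 254.  156. ]
wb rim [512.4 230.6 153. ] [512.4 230.5 156. ]
```

```bash
python3 -m inch '[{"slide":[-0.14,0.27,0.4],"dr":[0,0,0],"claw":0.4},{"slide":[0,0,0.4],"dr":[0,0,0],"claw":0.4},{"slide":[0,0,0],"dr":[0,0,0],"claw":0.4},{"slide":[0,0,0],"dr":[0,0,0],"claw":0.4},{"slide":[0,0,0],"dr":[0,0,0],"claw":0.4}]'
python3 - <<'E'
from h import *
save('wrist','w2');save('top','t2')
im=cv2.imread('pics/w2.png')[80:230,180:320]; cv2.imwrite('pics/w2c.png',cv2.resize(im,None,fx=4,fy=4,interpolation=cv2.INTER_CUBIC))
im=cv2.imread('pics/t2.png')[140:260,140:280]; cv2.imwrite('pics/t2c.png',cv2.resize(im,None,fx=4,fy=4,interpolation=cv2.INTER_CUBIC))
E
```

```text
time: 6.32
tcp_pos: [582.1, 239.9, 276.5]
tcp_rot: [-180.0, 0.1, -163.7]
ft_force: [0.6, -0.5, 0.4]
grip_width: 59.9
```

View pics/w2c.png

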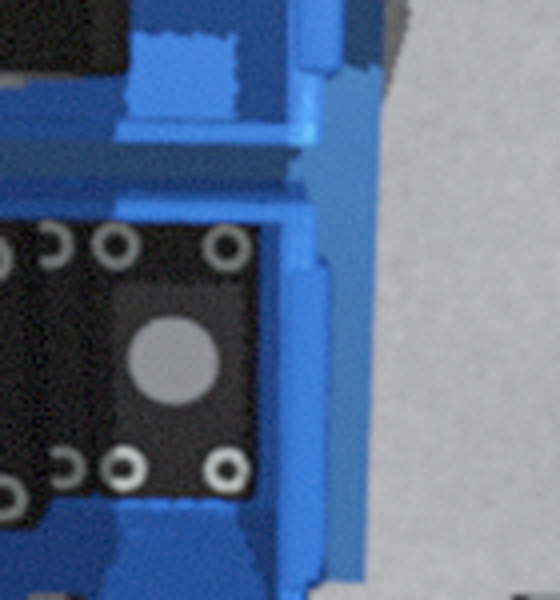

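View pics/t2c.png

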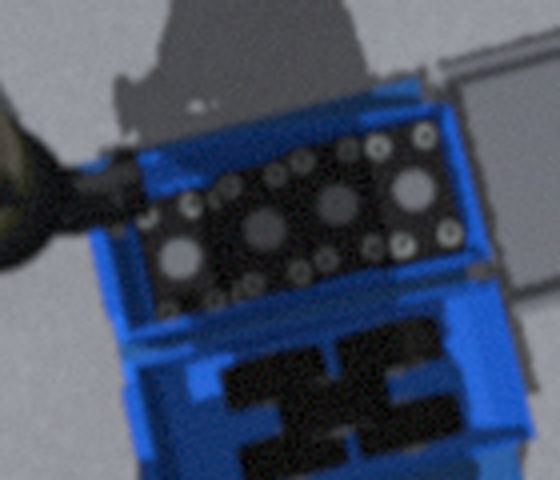

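Run:
```python
from h import *
c=lambda u,v:(180+u/4-.375,80+v/4-.375)
for n,q in [('mid',(302,422)),('outer top',(329,265)),('outer bot',(323,580)),('inner top',(287,290)),('inner bot',(278,560)),('b0',(116,246)),('b1',(228,248)),('b2',(123,468)),('b3',(227,468))]:
    print(n,ray('w2',*c(*q),156 if n[0]!='b' else 94))
print(P('w2',180+300/4,80+420/4), r.read_state()['tcp_pos'],r.read_state()['tcp_rot'],r.read_state()['joint_pos'])
```

```text
mid [580.5 241.4 156. ]
outer top [542.3 236.8 156. ]
outer bot [619.2 258.3 156. ]
inner top [550.6 229.  156. ]
inner bot [617.1 245.8 156. ]
b0 [562.  180.3  94. ]
b1 [553.5 211.5  94. ]
b2 [627.3 198.1  94. ]
b3 [618.3 228.8  94. ]
[580.5 241.3 155.6] [582.08237877 239.98709269 276.29535966] [-1.79992347e+02  9.49185503e-02 -1.63683202e+02] [ 1.51086339e+01  2.39608062e+01  1.56710010e+01  8.16151360e+01
 -5.64970055e-03 -1.20816228e+00]
```

```bash
python3 -m inch '[{"slide":[0.02,0.036,0.7],"dr":[0,0,0.08],"claw":0.3},{"slide":[0,0,0.7],"dr":[0,0,0],"claw":0.3},{"slide":[0,0,0.7],"dr":[0,0,0],"claw":0.3},{"slide":[0,0,0.6],"dr":[0,0,0],"claw":0.3},{"slide":[0,0,0],"dr":[0,0,0],"claw":0.3},{"slide":[0,0,0],"dr":[0,0,0],"claw":0.3}]' 60
python3 - <<'E'
from h import *
save('wrist','w3');save('side','s3')
im=cv2.imread('pics/s3.png')[120:270,140:340]; cv2.imwrite('pics/s3c.png',cv2.resize(im,None,fx=4,fy=4,interpolation=cv2.INTER_CUBIC))
E
```

```text
time: 7.18
tcp_pos: [581.0, 241.8, 141.8]
tcp_rot: [-180.0, 0.1, -164.1]
ft_force: [0.3, 0.1, 0.0]
grip_width: 55.8
```

View pics/w3.png

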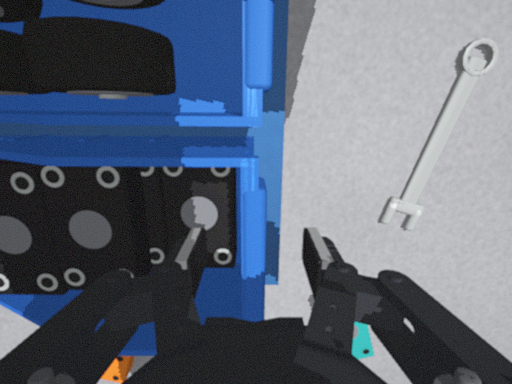

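View pics/s3c.png

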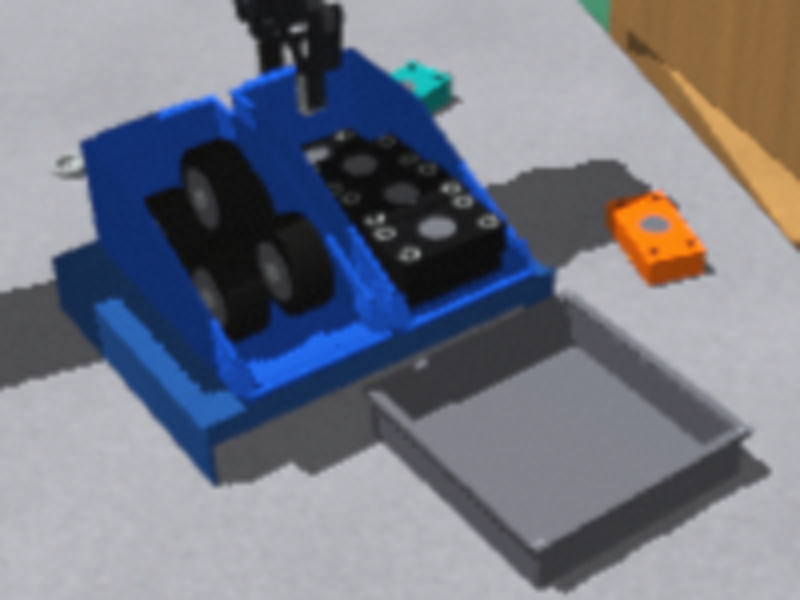

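```bash
python3 -m inch '[{"slide":[0,0,0],"dr":[0,0,0],"claw":0},{"slide":[0,0,0],"dr":[0,0,0],"claw":-0.4},{"slide":[0,0,0],"dr":[0,0,0],"claw":-1},{"slide":[0,0,0],"dr":[0,0,0],"claw":-1},{"slide":[0,0,0],"dr":[0,0,0],"claw":-1},{"slide":[0,0,0],"dr":[0,0,0],"claw":-1},{"slide":[0,0,0],"dr":[0,0,0],"claw":-1}]' 70
python3 - <<'E'
from h import *
save('wrist','w4');s=r.read_state();print(s['ft_force'],s['wrist_torque'],s['grip_width'],s['tcp_pos'],s['tcp_rot'])
E
```

```text
time: 8.15
tcp_pos: [580.5, 241.4, 140.8]
tcp_rot: [-180.0, 0.0, -164.1]
ft_force: [-0.7, -3.5, 6.2]
grip_width: 10.8
[-1.80510291 -2.55088174  5.84059625] [-0.42829873  0.12940301 -0.18734136] 10.737360340265667 [580.49313893 241.36553701 140.8072954 ] [-1.79965244e+02  3.87605137e-02 -1.64141875e+02]
```

View pics/w4.png

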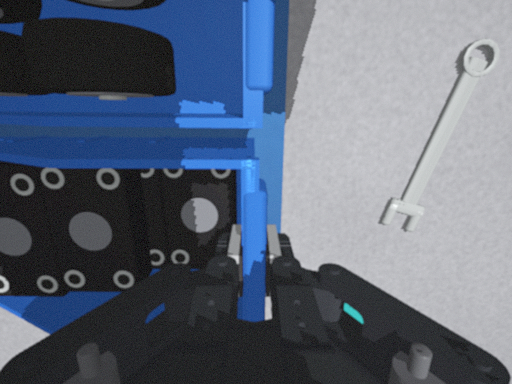

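```bash
python3 -m inch '[{"slide":[0,-0.016,-0.0383],"dr":[-0.0873,0,0],"claw":-1},{"slide":[0,-0.016,-0.0383],"dr":[-0.0873,0,0],"claw":-1},{"slide":[0,-0.0323,-0.0765],"dr":[-0.1745,0,0],"claw":-1},{"slide":[0,-0.0323,-0.0765],"dr":[-0.1745,0,0],"claw":-1},{"slide":[0,-0.0323,-0.0765],"dr":[-0.1745,0,0],"claw":-1},{"slide":[0,-0.0323,-0.0765],"dr":[-0.1745,0,0],"claw":-1},{"slide":[0,-0.0323,-0.0765],"dr":[-0.1745,0,0],"claw":-1},{"slide":[0,-0.016,-0.0383],"dr":[-0.0873,0,0],"claw":-1},{"slide":[0,-0.016,-0.0383],"dr":[-0.0873,0,0],"claw":-1},{"slide":[0,0,0],"dr":[0,0,0],"claw":-1},{"slide":[0,0,0],"dr":[0,0,0],"claw":-1}]'
cat > look.py <<'E'
import sys
from h import *
t=sys.argv[1]
save('side','s'+t);save('wrist','w'+t)
a=cv2.imread(f'pics/s{t}.png')[120:250,160:340]; b=cv2.imread(f'pics/w{t}.png')
a=cv2.resize(a,(540,390),interpolation=cv2.INTER_CUBIC); b=cv2.resize(b[0:384,0:280],(0,0),fx=.9,fy=1.0156)
cv2.imwrite(f'pics/l{t}.png',np.hstack([a,b]))
s=r.read_state();print(s['time'],s['ft_force'].round(1),s['wrist_torque'].round(2),s['grip_width'],s['tcp_pos'].round(1),s['tcp_rot'].round(2))
R=cv2.Rodrigues
from scipy.spatial.transform import Rotation as Q
Z=Q.from_euler('xyz',s['tcp_rot'],degrees=True).as_matrix()[:,2]; print('tilt',np.degrees(np.arccos(-Z[2])).round(2))
E
sed -i 's/fy=1.0156/fy=1.015625/' look.py; python3 look.py 5
```

```text
time: 9.57
tcp_pos: [583.6, 229.4, 166.3]
tcp_rot: [173.0, -0.0, -164.1]
ft_force: [-0.6, 0.9, -2.9]
grip_width: 10.8
9.675 [-1.3 -0.3 -2.1] [-0.33  0.06 -0.04] 10.761555745989359 [583.6 229.4 166.2] [ 1.7302e+02 -1.0000e-02 -1.6411e+02]
tilt 6.98
```

View pics/l5.png

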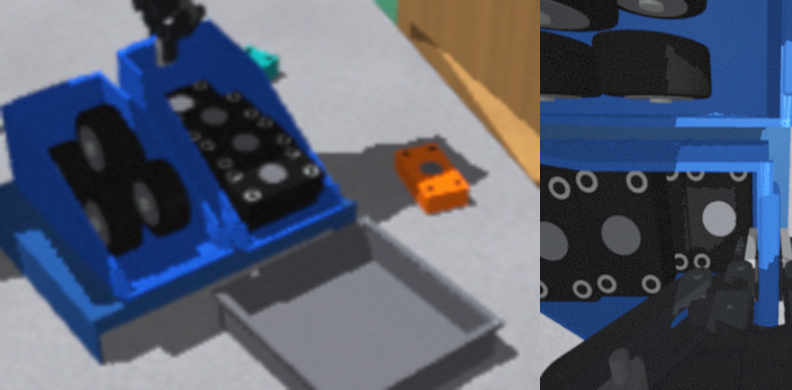

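```bash
cat >> look.py <<'E'
A=cv2.imread('pics/w5.png',0);B=cv2.imread(f'pics/w{t}.png',0)
for n,(x,y,w,h) in {'back-upper':(70,165,75,50),'front-of-it':(5,165,50,130),'lower':(150,180,70,60),'binedge':(180,150,60,20)}.items():
    x0=max(0,x-60); reg=B[y-10:y+h+10,x0:x+w+30]
    m=cv2.matchTemplate(reg,A[y:y+h,x:x+w],cv2.TM_CCOEFF_NORMED); _,v,_,l=cv2.minMaxLoc(m); print(n,'shift',x0+l[0]-x,y-10+l[1]-y,round(v,3))
E
python3 -m inch '[{"slide":[0,-0.016,-0.0383],"dr":[-0.0873,0,0],"claw":-1},{"slide":[0,-0.016,-0.0383],"dr":[-0.0873,0,0],"claw":-1},{"slide":[0,-0.016,-0.0383],"dr":[-0.0873,0,0],"claw":-1},{"slide":[0,-0.016,-0.0383],"dr":[-0.0873,0,0],"claw":-1}]'; python3 look.py 6
```

```text
time: 10.18
tcp_pos: [584.9, 225.3, 173.7]
tcp_rot: [171.0, -0.0, -164.1]
ft_force: [-1.1, 0.8, -3.5]
grip_width: 10.9
10.275 [-1.   1.1 -2.1] [-0.16  0.2  -0.12] 10.773524816863587 [585.  225.2 173.8] [ 1.7097e+02  1.0000e-02 -1.6414e+02]
tilt 9.03
back-upper shift 0 0 0.961
front-of-it shift 0 0 0.968
lower shift 0 0 0.972
binedge shift 0 0 0.982
```

```bash
python3 -m inch '[{"slide":[0,-0.016,-0.0383],"dr":[-0.0873,0,0],"claw":-1},{"slide":[0,-0.016,-0.0383],"dr":[-0.0873,0,0],"claw":-1},{"slide":[0,-0.016,-0.0383],"dr":[-0.0873,0,0],"claw":-1}]'; python3 look.py 7
```

```text
time: 10.65
tcp_pos: [585.8, 222.1, 178.9]
tcp_rot: [169.5, 0.0, -164.1]
ft_force: [-0.3, 0.9, -2.6]
grip_width: 11.1
10.75 [-0.8  1.4 -3.1] [-0.2   0.13 -0.07] 10.88990385365115 [585.9 222.1 179.1] [ 1.6947e+02  1.0000e-02 -1.6414e+02]
tilt 10.53
back-upper shift 0 0 0.947
front-of-it shift 0 0 0.969
lower shift -1 0 0.959
binedge shift 0 0 0.981
```

View pics/l7.png

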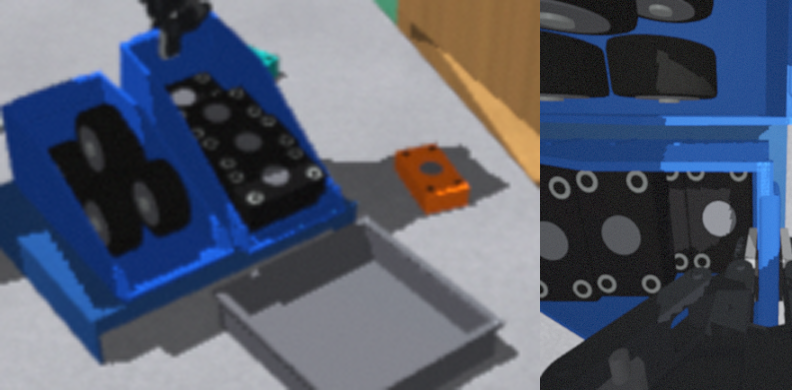

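```bash
python3 -m inch '[{"slide":[0,-0.016,-0.0383],"dr":[-0.0873,0,0],"claw":-1},{"slide":[0,-0.016,-0.0383],"dr":[-0.0873,0,0],"claw":-1},{"slide":[0,-0.016,-0.0383],"dr":[-0.0873,0,0],"claw":-1}]'; python3 look.py 8
```

```text
time: 11.12
tcp_pos: [586.7, 218.8, 184.1]
tcp_rot: [168.0, 0.0, -164.1]
ft_force: [-0.4, 1.3, -1.9]
grip_width: 10.9
11.225 [-1.5  0.8 -1.5] [-0.22  0.16 -0.15] 11.062368167178066 [586.9 218.7 184.3] [ 1.6797e+02  1.0000e-02 -1.6414e+02]
tilt 12.03
back-upper shift 0 0 0.935
front-of-it shift 0 0 0.968
lower shift -1 0 0.945
binedge shift 0 0 0.981
```

View pics/l8.png

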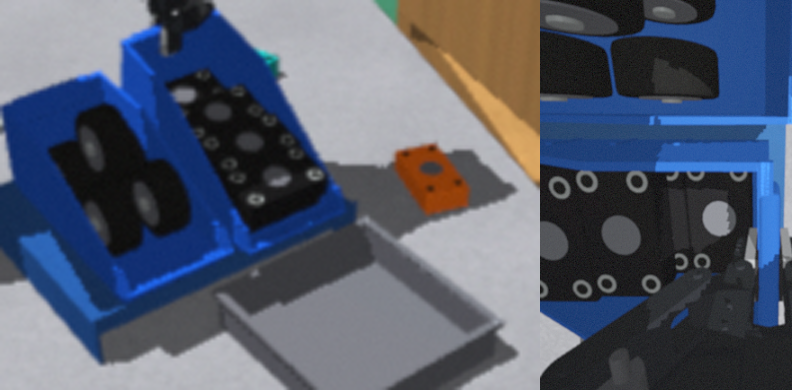

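```bash
python3 -m inch '[{"slide":[0,-0.016,-0.0383],"dr":[-0.0873,0,0],"claw":-1},{"slide":[0,-0.016,-0.0383],"dr":[-0.0873,0,0],"claw":-1}]'; python3 look.py 9
```

```text
time: 11.48
tcp_pos: [587.4, 216.6, 187.5]
tcp_rot: [167.0, 0.0, -164.1]
ft_force: [-0.7, -0.5, -2.0]
grip_width: 10.9
11.575 [-1.   1.  -2.4] [-0.23  0.1  -0.06] 10.564400850844725 [587.5 216.5 187.6] [ 1.6697e+02  1.0000e-02 -1.6414e+02]
tilt 13.03
back-upper shift 0 0 0.928
front-of-it shift 0 0 0.971
lower shift -1 0 0.935
binedge shift 0 0 0.981
```

View pics/l9.png

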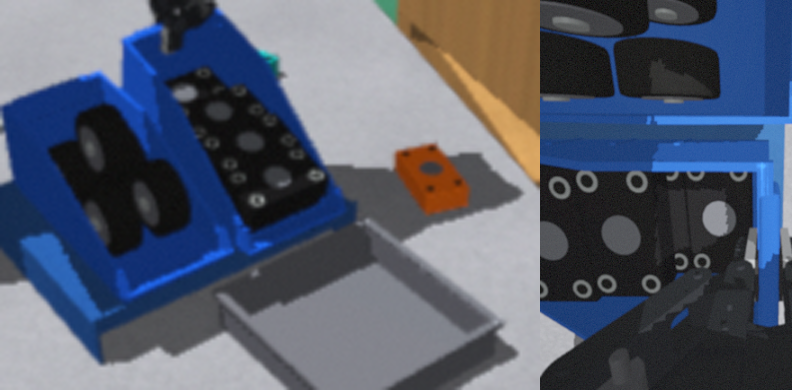

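```bash
python3 -m inch '[{"slide":[0,-0.016,-0.0383],"dr":[-0.0873,0,0],"claw":-1},{"slide":[0,-0.016,-0.0383],"dr":[-0.0873,0,0],"claw":-1}]'; python3 look.py 10
```

```text
time: 11.82
tcp_pos: [588.0, 214.2, 190.9]
tcp_rot: [166.0, -0.0, -164.1]
ft_force: [-1.1, -0.1, -2.0]
grip_width: 11.0
11.925 [-0.2  1.  -2.3] [-0.21  0.11 -0.08] 11.134334120565827 [588.2 214.1 191. ] [ 1.6597e+02  2.0000e-02 -1.6414e+02]
tilt 14.03
back-upper shift 0 0 0.922
front-of-it shift 0 0 0.97
lower shift -1 0 0.925
binedge shift 0 0 0.981
```

View pics/l10.png

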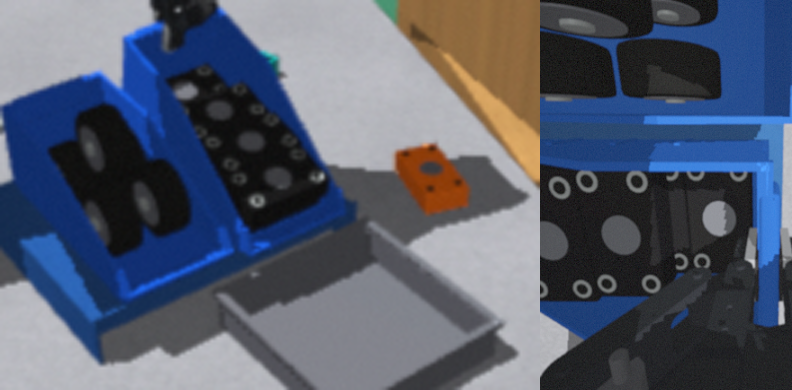

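```bash
python3 -m inch '[{"slide":[0,-0.016,-0.0383],"dr":[-0.0873,0,0],"claw":-1},{"slide":[0,-0.016,-0.0383],"dr":[-0.0873,0,0],"claw":-1}]'; python3 look.py 11
```

```text
time: 12.18
tcp_pos: [588.7, 211.8, 194.2]
tcp_rot: [165.0, 0.0, -164.1]
ft_force: [-1.3, -0.5, -2.4]
grip_width: 10.9
12.275 [-1.5  2.  -2.3] [-0.25  0.13 -0.07] 10.835267438691721 [588.8 211.7 194.3] [ 1.6496e+02  1.0000e-02 -1.6414e+02]
tilt 15.04
back-upper shift 0 0 0.912
front-of-it shift 0 0 0.971
lower shift -1 0 0.913
binedge shift 0 0 0.98
```

View pics/l11.png

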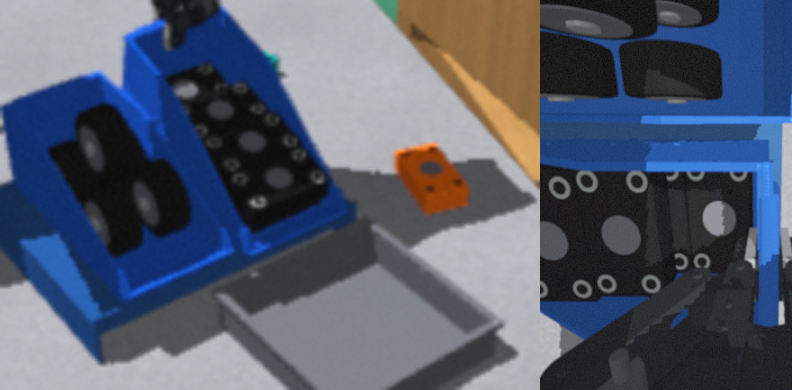

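```bash
cat >> look.py <<'E'
A=cv2.imread(f'pics/s{int(t)-1}.png',0);B=cv2.imread(f'pics/s{t}.png',0)
for n,(x,y,w,h) in {'S front':(241,176,30,20),'S mid':(228,158,28,18)}.items():
    m=cv2.matchTemplate(B[y-12:y+h+12,x-12:x+w+12],A[y:y+h,x:x+w],cv2.TM_CCOEFF_NORMED); _,v,_,l=cv2.minMaxLoc(m); print(n,l[0]-12,l[1]-12,round(v,3))
E
python3 -m inch '[{"slide":[0,-0.016,-0.0383],"dr":[-0.0873,0,0],"claw":-1},{"slide":[0,-0.016,-0.0383],"dr":[-0.0873,0,0],"claw":-1}]'; python3 look.py 12
```

```text
time: 12.52
tcp_pos: [589.4, 209.4, 197.4]
tcp_rot: [164.0, 0.0, -164.1]
ft_force: [-0.5, 1.5, -2.2]
grip_width: 10.8
12.625 [-1.3  1.2 -2.6] [-0.19  0.11 -0.03] 10.79585070598486 [589.5 209.3 197.6] [ 1.6396e+02  1.0000e-02 -1.6414e+02]
tilt 16.04
back-upper shift 0 0 0.901
front-of-it shift 0 0 0.971
lower shift -1 0 0.905
binedge shift 0 0 0.98
S front 0 0 0.912
S mid 0 0 0.957
```

```bash
python3 -m inch '[{"slide":[0,-0.016,-0.0383],"dr":[-0.0873,0,0],"claw":-1},{"slide":[0,-0.016,-0.0383],"dr":[-0.0873,0,0],"claw":-1}]'; python3 look.py 13
```

```text
time: 12.88
tcp_pos: [590.1, 206.9, 200.7]
tcp_rot: [163.0, 0.0, -164.1]
ft_force: [-0.6, 2.0, -1.5]
grip_width: 11.3
12.975 [-1.5  1.1 -2.2] [-0.14  0.11  0.  ] 10.756754115601034 [590.3 206.8 200.8] [ 1.6296e+02  1.0000e-02 -1.6414e+02]
tilt 17.04
back-upper shift 0 0 0.893
front-of-it shift 0 0 0.972
lower shift -1 0 0.895
binedge shift 0 0 0.982
S front 0 0 0.908
S mid 0 0 0.968
```

View pics/l13.png

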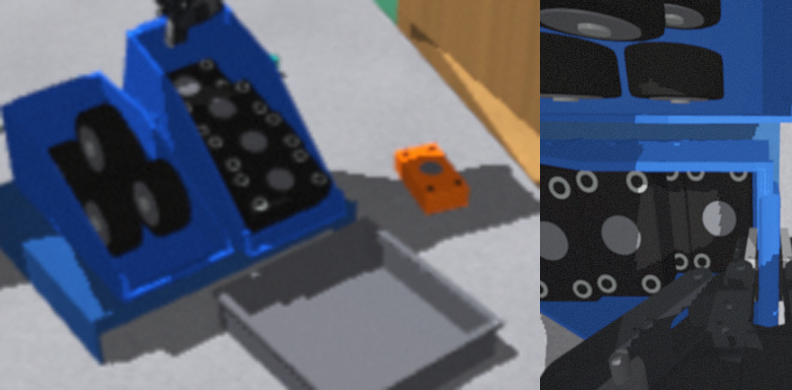

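Tracking is reliable and nothing has slipped at 17°. I'll keep going in 1° steps.

```bash
python3 -m inch '[{"slide":[0,-0.016,-0.0383],"dr":[-0.0873,0,0],"claw":-1},{"slide":[0,-0.016,-0.0383],"dr":[-0.0873,0,0],"claw":-1}]'; python3 look.py 14
```

```text
time: 13.22
tcp_pos: [590.9, 204.3, 203.9]
tcp_rot: [162.0, 0.0, -164.1]
ft_force: [-1.3, 1.7, -1.9]
grip_width: 10.7
13.325 [-0.7  2.3 -1.3] [-0.17  0.18 -0.04] 10.964512824500936 [591.  204.2 204. ] [ 1.6196e+02  1.0000e-02 -1.6414e+02]
tilt 18.04
back-upper shift 0 0 0.89
front-of-it shift 0 0 0.971
lower shift -1 0 0.888
binedge shift 0 0 0.977
S front 0 0 0.932
S mid 0 0 0.957
```

```bash
python3 -m inch '[{"slide":[0,-0.016,-0.0383],"dr":[-0.0873,0,0],"claw":-1},{"slide":[0,-0.016,-0.0383],"dr":[-0.0873,0,0],"claw":-1}]'; python3 look.py 15
```

```text
time: 13.58
tcp_pos: [591.6, 201.7, 207.0]
tcp_rot: [161.0, 0.0, -164.1]
ft_force: [-1.9, 1.9, -0.9]
grip_width: 11.1
13.675 [-1.8  1.1 -0.2] [-0.15  0.19 -0.04] 11.410008177891893 [591.7 201.6 207.1] [ 1.6096e+02  1.0000e-02 -1.6414e+02]
tilt 19.04
back-upper shift 0 0 0.89
front-of-it shift 0 0 0.972
lower shift -1 0 0.88
binedge shift 0 0 0.979
S front 0 0 0.975
S mid 0 0 0.956
```

```bash
python3 -m inch '[{"slide":[0,-0.016,-0.0383],"dr":[-0.0873,0,0],"claw":-1},{"slide":[0,-0.016,-0.0383],"dr":[-0.0873,0,0],"claw":-1}]'; python3 look.py 16
```

```text
time: 13.92
tcp_pos: [592.3, 199.0, 210.1]
tcp_rot: [160.0, 0.0, -164.1]
ft_force: [-1.2, 1.8, -1.1]
grip_width: 10.8
14.025 [-1.5  2.4 -0. ] [-0.04  0.17 -0.06] 10.659581505886441 [592.5 198.9 210.2] [ 1.5996e+02  1.0000e-02 -1.6414e+02]
tilt 20.04
back-upper shift 0 0 0.891
front-of-it shift 0 0 0.971
lower shift -1 0 0.88
binedge shift 0 0 0.98
S front 0 0 0.975
S mid 0 0 0.971
```

View pics/l16.png

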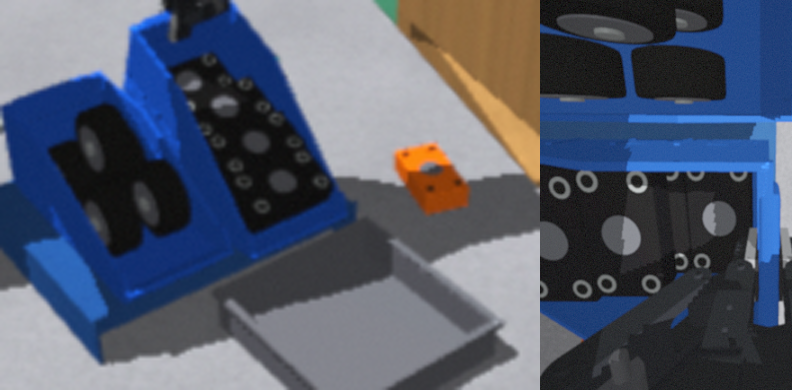

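```bash
python3 -m inch '[{"slide":[0,-0.016,-0.0383],"dr":[-0.0873,0,0],"claw":-1},{"slide":[0,-0.016,-0.0383],"dr":[-0.0873,0,0],"claw":-1}]'; python3 look.py 17
```

```text
time: 14.28
tcp_pos: [593.1, 196.3, 213.2]
tcp_rot: [159.0, 0.0, -164.1]
ft_force: [-1.2, 1.7, -0.0]
grip_width: 11.1
14.375 [-1.5  2.3 -0.7] [-0.02  0.22 -0.02] 11.042710363320715 [593.2 196.2 213.3] [ 1.5896e+02  1.0000e-02 -1.6414e+02]
tilt 21.04
back-upper shift 0 0 0.897
front-of-it shift 0 0 0.971
lower shift -1 0 0.881
binedge shift 0 0 0.977
S front 0 0 0.97
S mid 0 0 0.965
```

```bash
python3 -m inch '[{"slide":[0,-0.016,-0.0383],"dr":[-0.0873,0,0],"claw":-1},{"slide":[0,-0.016,-0.0383],"dr":[-0.0873,0,0],"claw":-1}]'; python3 look.py 18
```

```text
time: 14.62
tcp_pos: [593.9, 193.6, 216.2]
tcp_rot: [158.0, 0.0, -164.1]
ft_force: [-1.1, 1.6, -0.9]
grip_width: 10.8
14.725 [-1.7  3.2  0. ] [-0.07  0.21  0.01] 10.924236504897301 [594.  193.4 216.2] [ 1.5796e+02  1.0000e-02 -1.6414e+02]
tilt 22.04
back-upper shift 0 0 0.898
front-of-it shift 0 0 0.972
lower shift -1 0 0.881
binedge shift 0 0 0.977
S front 0 0 0.959
S mid 0 0 0.953
```

```bash
python3 -m inch '[{"slide":[0,-0.016,-0.0383],"dr":[-0.0873,0,0],"claw":-1},{"slide":[0,-0.016,-0.0383],"dr":[-0.0873,0,0],"claw":-1}]'; python3 look.py 19
```

```text
time: 14.98
tcp_pos: [594.7, 190.7, 219.1]
tcp_rot: [157.0, 0.0, -164.1]
ft_force: [-1.3, 2.5, 0.0]
grip_width: 10.9
15.075 [-1.8  3.1 -0.3] [0.02 0.26 0.01] 10.639895222091264 [594.8 190.7 219.2] [ 1.5695e+02  1.0000e-02 -1.6414e+02]
tilt 23.05
back-upper shift 0 0 0.897
front-of-it shift 0 0 0.973
lower shift -1 0 0.889
binedge shift 0 0 0.974
S front 0 0 0.96
S mid 0 0 0.968
```

```bash
python3 -m inch '[{"slide":[0,-0.016,-0.0383],"dr":[-0.0873,0,0],"claw":-1},{"slide":[0,-0.016,-0.0383],"dr":[-0.0873,0,0],"claw":-1}]'; python3 look.py 20
```

```text
time: 15.32
tcp_pos: [595.5, 187.8, 222.0]
tcp_rot: [156.0, 0.0, -164.1]
ft_force: [-1.0, 3.0, 1.1]
grip_width: 11.1
15.425 [-1.7  3.1  0.6] [ 0.04  0.24 -0.03] 10.867616524851686 [595.6 187.8 222.1] [ 1.5596e+02  1.0000e-02 -1.6414e+02]
tilt 24.04
back-upper shift 0 0 0.9
front-of-it shift 0 0 0.973
lower shift 0 0 0.902
binedge shift 0 0 0.975
S front 0 0 0.964
S mid 0 0 0.953
```

View pics/l20.png

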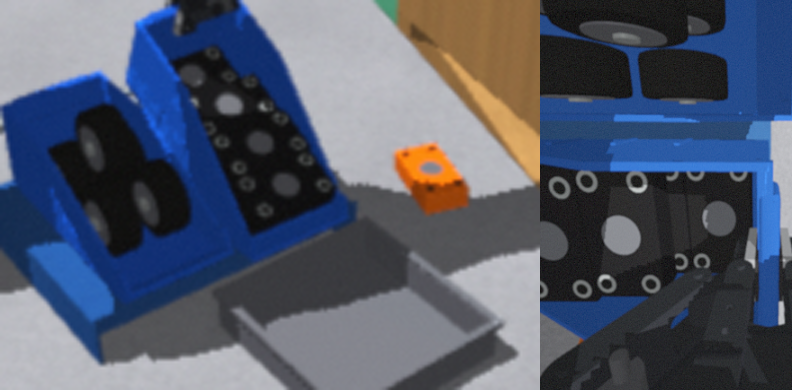

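```bash
python3 -m inch '[{"slide":[0,-0.016,-0.0383],"dr":[-0.0873,0,0],"claw":-1},{"slide":[0,-0.016,-0.0383],"dr":[-0.0873,0,0],"claw":-1}]'; python3 look.py 21
```

```text
time: 15.68
tcp_pos: [596.4, 184.9, 224.8]
tcp_rot: [155.0, 0.0, -164.1]
ft_force: [-0.0, 1.8, 0.7]
grip_width: 10.8
15.775 [-2.1  3.9  0.3] [0.09 0.25 0.01] 10.839281870019304 [596.5 184.8 224.9] [ 1.5495e+02  1.0000e-02 -1.6414e+02]
tilt 25.05
back-upper shift 0 0 0.9
front-of-it shift 0 0 0.973
lower shift -1 0 0.911
binedge shift 0 0 0.973
S front 0 0 0.956
S mid 0 0 0.955
```

```bash
python3 -m inch '[{"slide":[0,-0.016,-0.0383],"dr":[-0.0873,0,0],"claw":-1},{"slide":[0,-0.016,-0.0383],"dr":[-0.0873,0,0],"claw":-1}]'; python3 look.py 22
```

```text
time: 16.02
tcp_pos: [597.2, 181.9, 227.6]
tcp_rot: [154.0, 0.0, -164.1]
ft_force: [-1.3, 3.1, -0.0]
grip_width: 10.9
16.125 [-2.3  3.2  1.4] [0.24 0.32 0.  ] 11.122939482990079 [597.3 181.9 227.7] [ 1.5395e+02  1.0000e-02 -1.6414e+02]
tilt 26.05
back-upper shift -1 0 0.899
front-of-it shift -1 0 0.967
lower shift -1 0 0.922
binedge shift -1 0 0.973
S front 0 0 0.967
S mid 0 0 0.961
```

```bash
python3 -m inch '[{"slide":[0,-0.016,-0.0383],"dr":[-0.0873,0,0],"claw":-1},{"slide":[0,0,0],"dr":[0,0,0],"claw":-1}]'; python3 look.py 23
```

```text
time: 16.38
tcp_pos: [597.7, 180.4, 229.0]
tcp_rot: [153.5, 0.0, -164.1]
ft_force: [-2.4, 2.8, 1.3]
grip_width: 10.7
16.475 [-2.   3.9  0.7] [0.03 0.26 0.  ] 10.85191624998753 [597.7 180.5 228.9] [ 1.5349e+02  1.0000e-02 -1.6412e+02]
tilt 26.51
back-upper shift -8 0 0.893
front-of-it shift -5 0 0.823
lower shift -6 0 0.906
binedge shift -6 0 0.972
S front 1 1 0.929
S mid 1 1 0.966
```

View pics/l23.png

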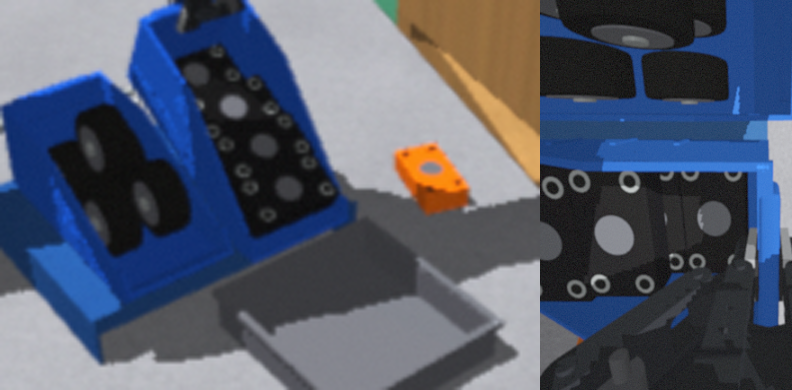

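```bash
python3 -m inch '[{"slide":[0,0,0],"dr":[0,0,0],"claw":-1}]'; python3 look.py 24
```

```text
time: 16.6
tcp_pos: [597.6, 180.6, 228.9]
tcp_rot: [153.5, 0.0, -164.1]
ft_force: [-3.5, 2.3, 1.7]
grip_width: 10.9
16.7 [-1.6  3.3  2.1] [ 0.08  0.23 -0.02] 10.980349877598979 [597.6 180.6 228.9] [ 1.5350e+02  1.0000e-02 -1.6411e+02]
tilt 26.5
back-upper shift -22 0 0.847
front-of-it shift 8 -6 0.305
lower shift -9 0 0.894
binedge shift -9 0 0.969
S front 1 2 0.948
S mid 1 2 0.919
```

View pics/l24.png

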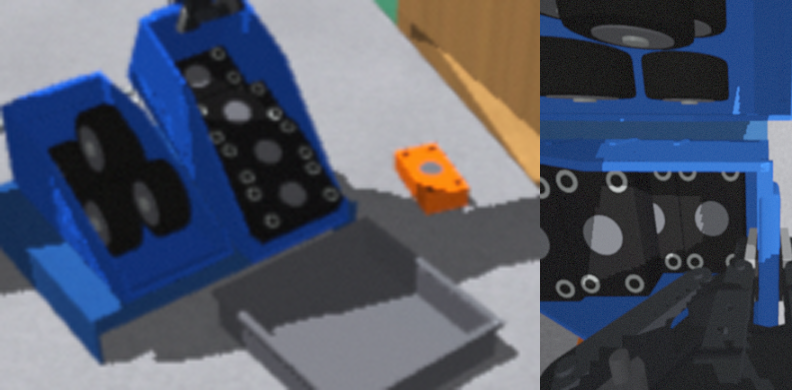

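The upper layer is sliding relative to the bin (−22 px against −9 px), so I'll hold at this angle.

```bash
python3 -m inch '[{"slide":[0,0,0],"dr":[0,0,0],"claw":-1},{"slide":[0,0,0],"dr":[0,0,0],"claw":-1}]'; python3 look.py 25
```

```text
time: 16.95
tcp_pos: [597.6, 180.5, 228.9]
tcp_rot: [153.5, 0.0, -164.1]
ft_force: [-1.7, 2.3, 1.8]
grip_width: 11.1
17.05 [-2.2  3.   2.2] [0.1  0.24 0.05] 11.035897846732757 [597.7 180.6 228.9] [ 1.5350e+02  1.0000e-02 -1.6411e+02]
tilt 26.5
back-upper shift -60 -2 0.68
front-of-it shift 27 -8 0.648
lower shift -9 0 0.895
binedge shift -9 0 0.969
S front -3 -7 0.743
S mid 4 6 0.573
```

View pics/l25.png

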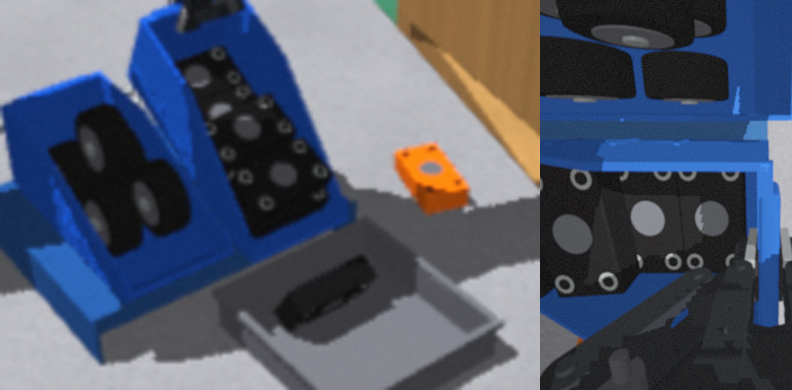

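```bash
python3 -m inch '[{"slide":[0,0,0],"dr":[0,0,0],"claw":-1},{"slide":[0,0,0],"dr":[0,0,0],"claw":-1}]'; python3 look.py 26
```

```text
time: 17.3
tcp_pos: [597.6, 180.5, 228.9]
tcp_rot: [153.5, 0.0, -164.1]
ft_force: [-1.2, 2.6, 2.5]
grip_width: 10.7
17.4 [-2.2  2.6  2.4] [0.23 0.32 0.01] 10.823414250532196 [597.6 180.5 228.9] [ 1.5349e+02  1.0000e-02 -1.6412e+02]
tilt 26.51
back-upper shift -44 0 0.546
front-of-it shift 30 -10 0.056
lower shift -9 0 0.895
binedge shift -9 0 0.969
S front -6 -7 0.546
S mid -8 -4 0.785
```

View pics/l26.png

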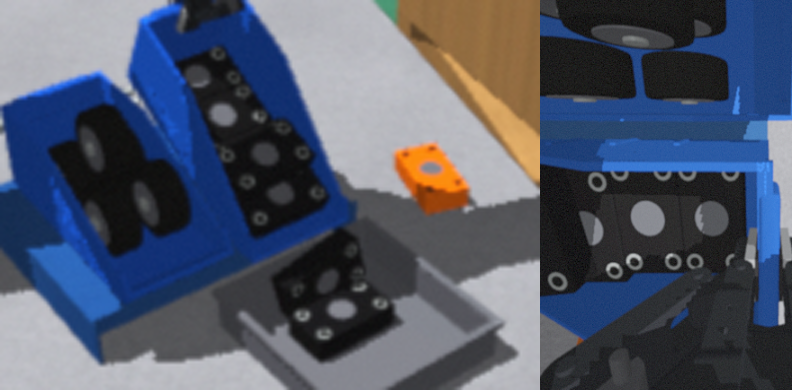

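```bash
python3 -m inch '[{"slide":[0,0,0],"dr":[0,0,0],"claw":-1},{"slide":[0,0,0],"dr":[0,0,0],"claw":-1}]'; python3 look.py 27
```

```text
time: 17.65
tcp_pos: [597.7, 180.5, 228.9]
tcp_rot: [153.5, 0.0, -164.1]
ft_force: [-2.3, 3.6, 3.1]
grip_width: 11.0
17.75 [-1.4  3.8  2.7] [ 0.24  0.28 -0.06] 10.61630258484674 [597.6 180.5 228.9] [ 153.49    0.   -164.12]
tilt 26.51
back-upper shift -44 0 0.56
front-of-it shift 30 -10 0.184
lower shift -9 0 0.894
binedge shift -9 0 0.97
S front 0 0 0.656
S mid -1 -1 0.709
```

View pics/l27.png

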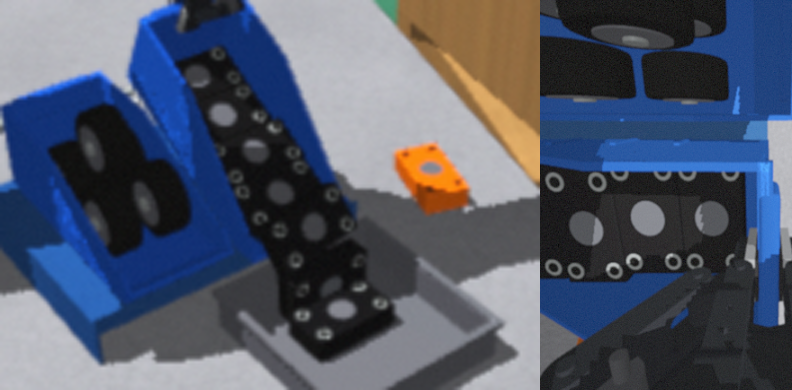

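```bash
python3 -m inch '[{"slide":[0,0,0],"dr":[0,0,0],"claw":-1}]'; python3 look.py 28
```

```text
time: 17.88
tcp_pos: [597.6, 180.5, 228.9]
tcp_rot: [153.5, 0.0, -164.1]
ft_force: [-2.1, 3.8, 3.4]
grip_width: 11.3
17.975 [-1.6  3.5  3.7] [ 0.31  0.32 -0.01] 11.232156392843311 [597.6 180.5 228.9] [ 153.49    0.   -164.12]
tilt 26.51
back-upper shift -44 0 0.56
front-of-it shift 30 -10 0.185
lower shift -9 0 0.893
binedge shift -9 0 0.971
S front 0 0 0.685
S mid 0 0 0.998
```

View pics/l28.png

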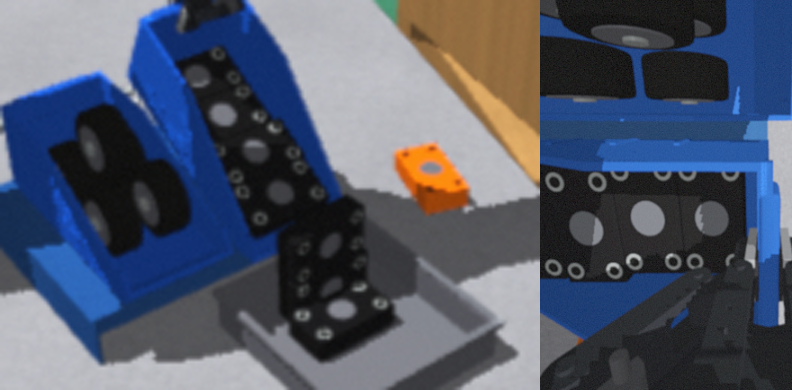

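Run:
```python
from h import *
for t in('w5','w22','w24','w28'):
    d=np.load(f'pics/{t}.npy')
    print(t,'rim v=200:',[int(x) for x in d[205,225:285:4]],'lower block',[int(d[v,u]) for u,v in((185,200),(200,215),(100,200))],)
A=cv2.imread('pics/w5.png',0);B=cv2.imread('pics/w28.png',0)
for (u,v) in [(248,175),(253,205),(255,235),(245,160),(222,262),(180,256),(215,175)]:
    t=A[v-10:v+10,u-10:u+10]; m=cv2.matchTemplate(B[v-25:v+25,u-25:u+25],t,cv2.TM_CCOEFF_NORMED);_,s,_,l=cv2.minMaxLoc(m);print((u,v),l[0]-15,l[1]-15,round(s,2))
a=np.hstack([cv2.imread('pics/w5.png')[130:310,140:320],cv2.imread('pics/w28.png')[130:310,140:320]]);cv2.imwrite('pics/cmp.png',cv2.resize(a,None,fx=2.2,fy=2.2))
```

```text
w5 rim v=200: [186, 186, 188, 213, 120, 120, 120, 121, 120, 120, 122, 264, 265, 318, 319] lower block [185, 189, 158]
w22 rim v=200: [187, 187, 188, 215, 121, 121, 120, 120, 121, 121, 121, 418, 422, 426, 429] lower block [185, 189, 157]
w24 rim v=200: [188, 213, 213, 213, 121, 121, 120, 121, 119, 120, 122, 422, 425, 430, 432] lower block [185, 189, 158]
w28 rim v=200: [189, 214, 214, 215, 121, 121, 120, 121, 119, 121, 121, 422, 425, 429, 434] lower block [185, 188, 185]
(248, 175) -1 0 0.87
(253, 205) 0 15 0.91
(255, 235) 0 -15 0.74
(245, 160) -3 0 0.95
(222, 262) 1 1 0.89
(180, 256) -8 0 0.95
(215, 175) -9 0 0.99
```

View pics/cmp.png

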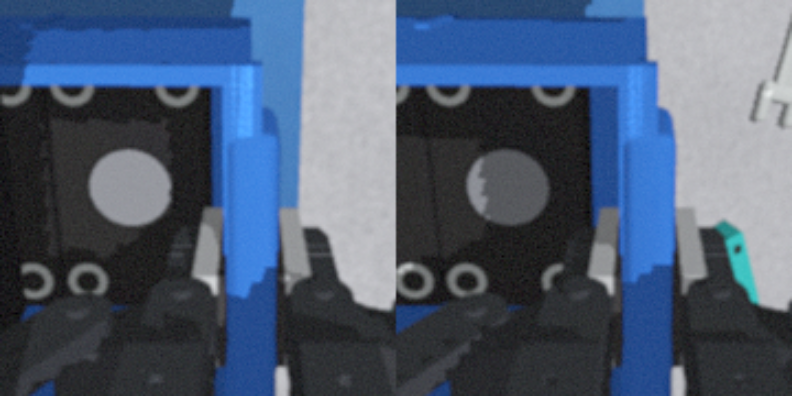

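```bash
python3 -m inch '[{"slide":[0,0,0],"dr":[0,0,0],"claw":-1},{"slide":[0,0,0],"dr":[0,0,0],"claw":-1}]'; python3 look.py 29 | tail -7
```

```text
time: 18.23
tcp_pos: [597.6, 180.5, 228.9]
tcp_rot: [153.5, 0.0, -164.1]
ft_force: [-2.7, 3.1, 3.2]
grip_width: 10.7
tilt 26.51
back-upper shift -44 0 0.56
front-of-it shift 30 -10 0.183
lower shift -9 0 0.893
binedge shift -9 0 0.971
S front 0 0 0.991
S mid 0 0 0.998
```

View pics/l29.png

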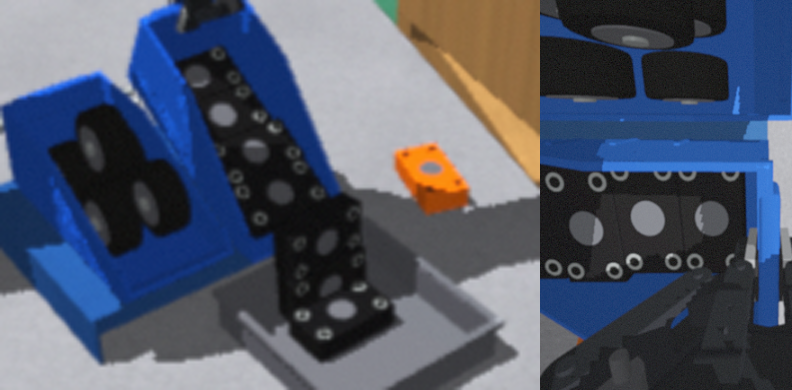

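```bash
python3 -m inch '[{"slide":[0,0.0156,0.0385],"dr":[0.0873,0,0],"claw":-1},{"slide":[0,0.0156,0.0385],"dr":[0.0873,0,0],"claw":-1},{"slide":[0,0.0156,0.0385],"dr":[0.0873,0,0],"claw":-1},{"slide":[0,0.0156,0.0385],"dr":[0.0873,0,0],"claw":-1},{"slide":[0,0.0156,0.0385],"dr":[0.0873,0,0],"claw":-1},{"slide":[0,0.0156,0.0385],"dr":[0.0873,0,0],"claw":-1}]'; python3 look.py 30 | tail -7
```

```text
time: 19.08
tcp_pos: [595.1, 189.5, 220.3]
tcp_rot: [156.5, 0.0, -164.1]
ft_force: [-1.5, 4.2, 3.3]
grip_width: 10.8
tilt 23.47
back-upper shift -44 0 0.559
front-of-it shift 30 -10 0.237
lower shift -9 0 0.887
binedge shift -9 0 0.973
S front 0 0 0.92
S mid -1 1 0.905
```

View pics/l30.png

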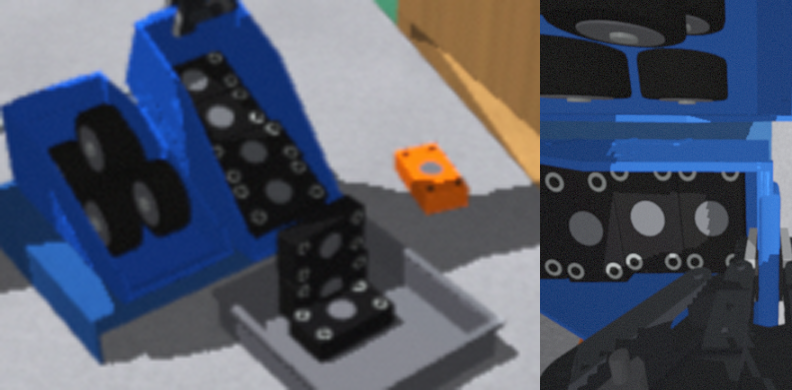

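```bash
python3 -m inch '[{"slide":[0,0.0156,0.0385],"dr":[0.0873,0,0],"claw":-1},{"slide":[0,0.0309,0.0771],"dr":[0.1745,0,0],"claw":-1},{"slide":[0,0.0309,0.0771],"dr":[0.1745,0,0],"claw":-1},{"slide":[0,0.0309,0.0771],"dr":[0.1745,0,0],"claw":-1},{"slide":[0,0.0309,0.0771],"dr":[0.1745,0,0],"claw":-1},{"slide":[0,0.0309,0.0771],"dr":[0.1745,0,0],"claw":-1},{"slide":[0,0.0309,0.0771],"dr":[0.1745,0,0],"claw":-1},{"slide":[0,0.0309,0.0771],"dr":[0.1745,0,0],"claw":-1},{"slide":[0,0.0309,0.0771],"dr":[0.1745,0,0],"claw":-1},{"slide":[0,0.0309,0.0771],"dr":[0.1745,0,0],"claw":-1},{"slide":[0,0.0309,0.0771],"dr":[0.1745,0,0],"claw":-1},{"slide":[0,0.0156,0.0385],"dr":[0.0873,0,0],"claw":-1}]'; python3 look.py 31 | tail -7
```

```text
time: 20.68
tcp_pos: [586.9, 218.0, 185.3]
tcp_rot: [167.5, -0.0, -164.1]
ft_force: [-1.7, 4.9, 1.8]
grip_width: 11.0
tilt 12.48
back-upper shift -45 -1 0.599
front-of-it shift 30 -10 0.287
lower shift -9 0 0.979
binedge shift -9 0 0.982
S front -2 -1 0.816
S mid -2 2 0.763
```

View pics/l31.png

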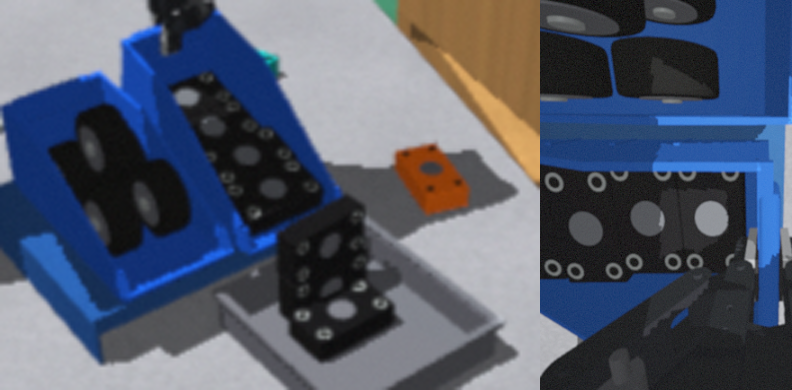

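```bash
python3 -m inch '[{"slide":[0,0.0309,0.0771],"dr":[0.1745,0,0],"claw":-1},{"slide":[0,0.0309,0.0771],"dr":[0.1745,0,0],"claw":-1},{"slide":[0,0.0309,0.0771],"dr":[0.1745,0,0],"claw":-1},{"slide":[0,0.0309,0.0771],"dr":[0.1745,0,0],"claw":-1},{"slide":[0,0.0309,0.0771],"dr":[0.1745,0,0],"claw":-1},{"slide":[0,0.0309,0.0771],"dr":[0.1745,0,0],"claw":-1},{"slide":[0,0.0309,0.0771],"dr":[0.1745,0,0],"claw":-1},{"slide":[0,0.0309,0.0771],"dr":[0.1745,0,0],"claw":-1},{"slide":[0,0.0309,0.0771],"dr":[0.1745,0,0],"claw":-1},{"slide":[0,0.0309,0.0771],"dr":[0.1745,0,0],"claw":-1},{"slide":[0,0.0156,0.0385],"dr":[0.0873,0,0],"claw":-1},{"slide":[0,0,0],"dr":[0,0,0],"claw":-1}]'; python3 look.py 32 | head -3
```

```text
time: 22.28
tcp_pos: [581.0, 238.6, 147.6]
tcp_rot: [178.0, -0.0, -164.1]
ft_force: [0.7, -1.0, -2.3]
grip_width: 10.8
22.375 [ 0.2 -1.4 -2.7] [-0.4  -0.05 -0.12] 10.596420873676626 [581.1 238.5 147.8] [ 177.97   -0.   -164.12]
tilt 2.03
back-upper shift -44 0 0.596
```

View pics/l32.png

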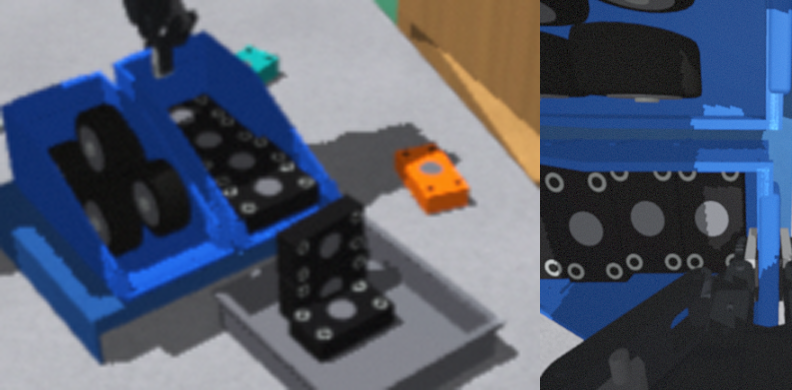

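```bash
python3 -m inch '[{"slide":[0,0.0156,0.0385],"dr":[0.0873,0,0],"claw":-1},{"slide":[0,0.0156,0.0385],"dr":[0.0873,0,0],"claw":-1},{"slide":[0,0.0156,0.0385],"dr":[0.0873,0,0],"claw":-1},{"slide":[0,0.0156,0.0385],"dr":[0.0873,0,0],"claw":-1},{"slide":[0,0,0],"dr":[0,0,0],"claw":-1},{"slide":[0,0,0],"dr":[0,0,0],"claw":-1}]'; python3 look.py 33 | head -3
```

```text
time: 23.12
tcp_pos: [580.4, 241.5, 140.8]
tcp_rot: [-180.0, 0.0, -164.1]
ft_force: [-1.5, -2.1, 6.0]
grip_width: 11.0
23.225 [-1.9 -2.   5.7] [-0.43  0.47 -0.07] 10.846395310591355 [580.3 241.5 140.8] [ 1.7999e+02  4.0000e-02 -1.6412e+02]
tilt 0.04
back-upper shift -44 -1 0.586
```

View pics/l33.png

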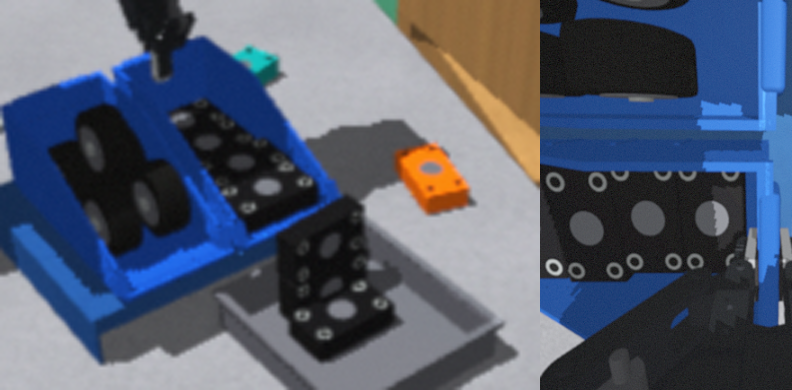

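```bash
python3 -m inch '[{"slide":[0,0,0],"dr":[0,0,0],"claw":-0.5},{"slide":[0,0,0],"dr":[0,0,0],"claw":-0.1},{"slide":[0,0,0],"dr":[0,0,0],"claw":0.2},{"slide":[0,0,0],"dr":[0,0,0],"claw":0.2},{"slide":[0,0,-0.3],"dr":[0,0,0],"claw":0.2},{"slide":[0,0,-0.7],"dr":[0,0,0],"claw":0.2},{"slide":[0,0,-0.9],"dr":[0,0,0],"claw":0.2},{"slide":[0,0,-0.9],"dr":[0,0,0],"claw":0.2},{"slide":[0,0,-0.6],"dr":[0,0,0],"claw":0.2},{"slide":[0,0,0],"dr":[0,0,0],"claw":0.2},{"slide":[0,0,0],"dr":[0,0,0],"claw":0.2},{"slide":[0,0,0],"dr":[0,0,0],"claw":0.2}]'; python3 look.py 34 | head -3
python3 - <<'E'
from h import *
save('top','t34')
im=cv2.imread('pics/t34.png')[130:300,140:340]; cv2.imwrite('pics/t34c.png',cv2.resize(im,None,fx=4,fy=3.5294,interpolation=cv2.INTER_CUBIC))
im=cv2.imread('pics/s34.png')[120:270,140:340]; cv2.imwrite('pics/s34c.png',cv2.resize(im,None,fx=4,fy=4,interpolation=cv2.INTER_CUBIC))
E
```

```text
time: 24.72
tcp_pos: [579.7, 241.4, 308.7]
tcp_rot: [180.0, -0.1, -164.1]
ft_force: [1.5, 0.3, -0.2]
grip_width: 51.4
24.825 [-0.1 -0.4 -0.7] [ 0.03  0.03 -0.  ] 51.12907469550632 [579.8 241.4 308.8] [ 1.7999e+02 -1.3000e-01 -1.6412e+02]
tilt 0.13
back-upper shift -2 -9 0.261
```

View pics/t34c.png

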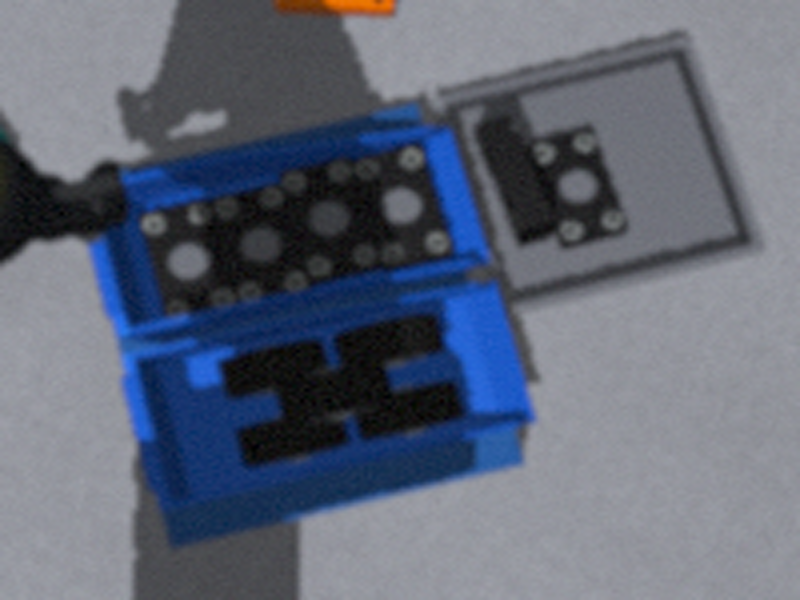

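View pics/s34c.png

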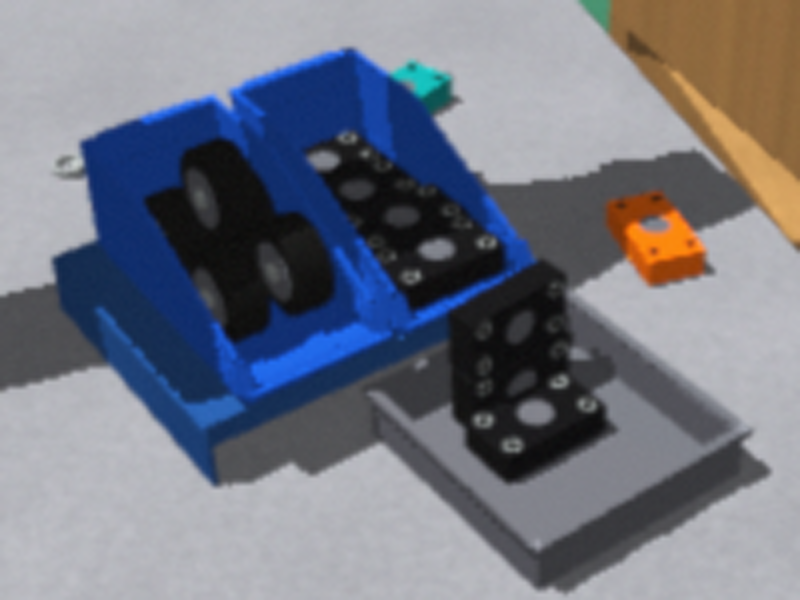

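Run:
```python
from h import *
c=lambda u,v:(140+u/4-.375,130+v/3.5294-.36)
tm=np.mean([ray('top0',*c(*q),42) for q in((440,95),(687,40),(752,243),(513,296))],0); print('tray mid',tm)
for q in((500,130),(515,170),(530,220),(578,185)):
    p=P('t34',*c(*q)); print(q,p,'dist',np.linalg.norm(p-tm).round(0))
a=cv2.imread('pics/top0.png');b=cv2.imread('pics/t34.png')
for n,(x,y,w,h) in {'tray':(295,135,40,60),'wheelbin':(230,235,45,40),'binfront':(240,160,25,50),'spanner':(108,205,25,72),'castor':(383,215,45,35)}.items():
    m=cv2.matchTemplate(b[y-6:y+h+6,x-6:x+w+6],a[y:y+h,x:x+w],cv2.TM_CCOEFF_NORMED);_,s,_,l=cv2.minMaxLoc(m);print(n,l[0]-6,l[1]-6,round(s,3))
print('rim',[P('w34',u,v,0) for u,v in ((255,170),(260,170),(265,170))])
im=cv2.imread('pics/w34.png');cv2.imwrite('pics/w34v.png',im)
```

```text
tray mid [678.9 -84.8  42. ]
(500, 130) [694.8 -11.9 104.2] dist 97.0
(515, 170) [663.8 -22.5 102.7] dist 88.0
(530, 220) [624.6 -32.9 105. ] dist 98.0
(578, 185) [666.1 -71.3  29.3] dist 23.0
tray 0 0 0.987
wheelbin 0 0 0.606
binfront -3 0 0.687
spanner 0 -6 0.24
castor 0 0 0.775
rim [array([570.2, 240.7, 156.3]), array([591.4, 254.9,  49. ]), array([589.1, 261.9,  50.3])]
```

View pics/w34.png

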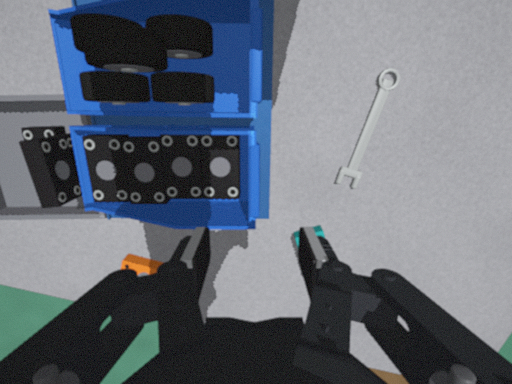

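```bash
python3 -c "
from station import r
print(r.hand_in(), r.read_state()['time'])"
```

```text
the job is handed in; nothing more can be done
the job is handed in; nothing more can be done
```

I tipped three blocks into the kit tray and put the bin back flat on its shelf. The other four blocks are still in the bin, and I handed the job in just after about 25 s on the robot's clock.

- **Tilting:** I gripped the bin by its back rim and tilted it in about 1° steps. The upper blocks started to slide at 26.5°, and I held that angle while three slid out. The lower four moved forward about 6 mm and stopped.
- **Lowering and release:** The gripper came back to within about 0.2 mm of where it first gripped the rim, at near-zero tilt. I let go and raised the gripper about 170 mm clear.
- **Blocks in the tray:** One lies flat. One stands on its long edge with the third on top of it, its centre by my estimate about 75 mm from the tray's mid-point (the limit is 100 mm). That stack did not move while I lowered the bin and withdrew.
- **Tray and surroundings:** An image match of the tray showed no movement (score 0.99). The matches for both bins, the castor and the spanner scored too low to trust (0.24–0.78), probably because of the arm's changed shadows. The bin-front match gave −3 px and the spanner match −6 px, but by eye both bins and the spanner were where they started. I did not check the castor by eye at the end; its match showed no shift, and the arm went nowhere near it after the start.
- **Forces:** The wrist-force readings I took at each stop stayed under about 7 N.

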